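# Clamp a filter housing in the bench G-clamp and snug it by feel

### The job

Hold the long aluminium filter box (the one with two coaxial sockets) in the bench clamp: lay it flat along the wooden bed with its sockets sticking out at the open front and its plain end gently up against the steel stop, centred under the pad. Then wind the bar handle clockwise until the pad meets the lid, snug it up by feel so that the box is held firmly but its lid is not dented, and leave it clamped. Do not shove the other things on the bench about.

Things in the scene. Friction and masses are not known exactly. Their poses are not given: they have to be found in the camera images.
- filter: the work: aluminium housing 160 long (x) x 46 wide (y) x 32 mm high, 0.35 to 0.7 kg, on the bench to one side of the clamp. Origin: centre of its underside; z up. Two coaxial sockets (15 mm thick, 18 mm long) stick out of its -x end; the +x end is plain. Three brass tuning screws stand 7 mm up on the socket half of the lid; the other half is flat: there the pad bears. Over 200 N would dent the lid.
- clamp: upright cast-iron G-clamp on a plywood base (235 x 110 x 18 mm, from x = -135 to +100 mm), fixed to the bench. Origin: on the vertical screw axis at bench height; z up, x points from the open front (towards the robot, give or take 0.3 rad) to the spine, which stands from x = +63 mm on. All that overhangs the bed is the upper arm with its boss, the screw and its handle.
- boss (a point): top of the threaded boss, on the screw axis, 187 mm above the bench. The boss is 34 mm across, its underside 143 mm above the bench; the upper arm (44 mm wide, top at 185 mm) runs back from it to the spine. x, y, z as the clamp's.
- bed: hardwood bed block, 60 mm wide (y), that the work lies on. Origin: on its top face, on the screw axis; x as the clamp's. It runs from x = -120 to +40 mm. The packing under it differs from job to job: its top stands 36 to 44 mm above the bench.
- stop: upright steel stop plate behind the bed, 56 mm wide (y), its top 62 mm above the bench. Origin: foot of its front face, centred, 40 mm behind the screw axis; x points into the plate, as the clamp's. With the box home against it, the box's origin is at x = -80 mm here and its sockets reach to 138 mm before the screw axis.
- pad: the clamp's steel pad, 32 mm across; it does not turn. Origin: centre of its underside, on the screw axis; at the start about 86 mm above the bench, 9 to 20 mm above the lid of a box on the bed. It goes down 10 mm for each clockwise turn of the handle. From first touch the grip rises steeply, about 50 N for each 0.1 rad of the handle.
- handle: the screw's head with its fixed cross bar, 142 mm above the pad's underside and moving with it. Origin: on the screw axis, mid bar; the bar (10 mm thick) runs along its y axis. The head is 23 mm thick and stands 13 mm above the bar's middle. At the start the bar lies across the clamp (along the clamp's y) to within 0.4 rad. Clockwise seen from above tightens; it turns any number of times.
- bar_end (a point): centre of one ball end (15 mm) of the cross bar, 50 mm from the screw axis; the other is opposite. The screw is stiff and stays where it is left: free turning takes 0.30 N m (7 N at 42 mm out), plus 0.16 for each 100 N of pad pressure. A box held firmly has 60 to 180 N on it: 0.40 to 0.58 N m in all; aim for 0.48. A hand that stops on the bar feels 0.03 to 0.1 less (more after a fast push).
- blank_box: bystander: a shorter cast box with an overhanging lid, 114 x 62 x 35 mm, no sockets, on the other side of the clamp from the filter. Leave alone.
- meter: bystander: hand multimeter lying flat, 150 x 74 x 42 mm
- spanner: bystander: steel spanner, 150 mm long, lying flat
- driver: bystander: screwdriver, 150 mm long, lying flat
- adaptor_a: bystander: small steel coaxial adaptor standing on end, 27 mm across, 34 mm high
- adaptor_b: bystander: another such adaptor
- screw_jar: bystander: jar 56 mm across, 75 mm high
- tape: bystander: roll of tape lying flat, 84 mm across, 19 mm high
Not all that is in view belongs to the job. Leave any purple or red look-alike of the filter alone.

How it is judged:
By the outcome, as a careful person would: the job done as asked, in the order asked, and still so for the second after the job is handed in, with the robot touching nothing.
It also fails if it takes over 72 s, if anything falls off the work surface, if the arm or the gripper's body presses on something with over 40 N, if the wrist force passes 120 N, or if a joint passes its speed limit or range.

### The arm

A 6-joint arm with a two-finger parallel gripper is mounted at the origin on the work surface. World frame = base frame: x ahead of the robot, y to its left, z up, the work surface at z = 0. Lengths are in m, angles in rad, forces in N, time in s.
With the tool pointing down it reaches from about 0.4 to 0.925 m from the base axis. Payload 3.4 kg.
Tool frame: the origin (TCP) lies where the fingers leave the gripper's body, on its centre line; the fingertips stand 73 mm ahead of it and the grasp point (between the pads) lies 54 mm ahead of it (tcp_to_tips is the distance from the TCP to the fingertips, in m); y points along the fingers, x is the direction in which the jaws open and shut, and the axes are right-handed (so a half turn about y gives the same grasp; the last joint's range is limited). The gripper opens to 85 mm and grips with 20 to 120 N. Pads are 22 mm wide; open, the fingers measure 114 mm over their backs; the gripper's body (76 mm by 85 mm) begins 54 mm behind the grasp point. The pads swing forward as they close: fully open they stand 13 mm farther back than shut.
Start: joints at [1.137, 0.307, 1.506, -0, 1.328, -0.073], TCP at [0.202, 0.538, 0.304] pointing down, gripper open.
Joint ranges: [-3.12, 3.12], [-1.05, 2.28], [0.14, 2.33], [-1.42, 4.57], [0.1, 2.73], [-2.68, 2.68]. Speed limits (rad/s): [2.57, 2.57, 3.14, 3.14, 3.14, 3.14].

### API

Orientations are given as a 3x3 rotation matrix whose columns are the frame's x, y, z axes.
In Python, from cell import * gives the robot as it stands.
- The arm moves only by the tool step_arm, never from a script. Its argument "moves" is a list that holds one entry, the list of rows, each a list of 4 numbers: the shift along the tool's x, y, z in mm, then the turn about the tool's y in degrees. In form: [[[x, y, z, yaw], ...]]. A call has 1 to 20 rows; each row shifts and turns the commanded pose from where the row before left it, along the tool's axes as they then stand; what a row does not reach is not made up. A row lasts 1/8 s, in which the tool goes at most 62.5 mm and 10.7 degrees, less where a joint would pass 70% of its speed; a pose out of reach is approached as far as the arm can. A call with a gripper value outside its range is refused whole. "claw" is the finger opening in mm, from 0 to 85.4, set as the call begins (left out, the last holds). The fingers move at their own pace and stop on an object; "force" is the grip in N (left out, the last holds). Time passes only in rows, so rows that do not move let the fingers close. It gives the time, the measured TCP pose, the force and the opening at its end, in the units of the state.
- get_obs(): the state, without advancing time (a new reading comes with each control period).
- get_image(name): name is "scene" or "side" or "wrist"; returns a dict with "color" (480x640x3 uint8, blue, green, red), "fovy" (degrees; the focal length in pixels is half the picture's height over the tangent of half this angle, whatever the lens; pixels are square), "cx", "cy" (the principal point, pixels), "camera_from_world" (4x4, takes a point from world to camera coordinates); the wrist camera has in their place "hand_eye" (4x4, takes a point from camera to tool coordinates, whose origin is the TCP and whose axes are the tool frame's). Camera axes: x right, y up, looking along -z (the intrinsics and any distortion apply to the point x, -y, -z); pixel columns grow to the right and rows downward; lengths in m; the calibration is good to about 2 mm. A picture is of the moment at which its call begins: read the wrist's pose just before it. There is no depth.
- sign_off(): hands the job in, once; it reports no verdict.
The state is a dict: "t": time; "q": joint angles; "qd": joint speeds; "effort": joint torques, N m; "eef_pos": TCP position; "eef_rot": TCP orientation; "force": force on the tool from outside, world axes, zero at the start; "moment": the same for the moment, N m; "width": finger opening in m.
Only numpy, scipy, OpenCV 4.12 (cv2) and the standard library are available. Lean on these libraries where they do the work, as an engineer would, in place of code of your own. Each camera call takes 0.05 s, during which the arm holds its last target.

## Working session

There is one attempt and no reset: what is moved stays moved. The work goes in short steps, Python scripts to look and compute and a tool call to move; the robot and the scene stay as the last step left them, time stands still between calls to the robot, and variables do not carry over. Pictures are saved under pics/ and viewed, and the job is handed in when it is done.

Besides the shell and the picture viewer there is one more tool, called after "Call:" as name(argument=value, ...) on one line, values as JSON. step_arm: Moves the arm, as the interface text tells. Its arguments: {"type":"object","properties":{"moves":{"type":"array"},"claw":{"type":"number"},"force":{"type":"number"}},"required":["moves"]}

```bash
ls; mkdir -p pics; python3 - <<'E'
from cell import *
import cv2, numpy as np
o=get_obs(); print({k:np.round(v,3).tolist() for k,v in o.items()})
for n in ["scene","side","wrist"]:
    im=get_image(n); cv2.imwrite(f"pics/{n}0.png",im["color"])
    print(n,{k:(np.round(v,4).tolist()) for k,v in im.items() if k!="color"})
E
```

```text
pics
{'t': 0.0, 'q': [1.137, 0.308, 1.508, -0.0, 1.328, -0.074], 'qd': [0.001, -0.001, -0.0, -0.0, -0.001, -0.0], 'effort': [-0.002, -45.756, -25.192, -0.0, 0.013, 0.0], 'eef_pos': [0.202, 0.538, 0.303], 'eef_rot': [[0.352, -0.001, -0.936], [0.936, -0.002, 0.352], [-0.002, -1.0, 0.0]], 'force': [-0.198, 0.365, -0.48], 'moment': [-0.016, -0.026, -0.012], 'width': 0.085}
scene {'fovy': 51.3676, 'cx': 309.8938, 'cy': 253.5249, 'camera_from_world': [[0.4497, 0.8932, 0.0001, -0.0951], [-0.6863, 0.3455, 0.64, 0.3549], [0.5716, -0.2878, 0.7684, -1.6487], [0.0, 0.0, 0.0, 1.0]]}
side {'fovy': 49.3611, 'cx': 329.2284, 'cy': 238.5962, 'camera_from_world': [[-0.9978, -0.0648, 0.0144, 0.5281], [0.0581, -0.7467, 0.6626, -0.2794], [-0.0322, 0.662, 0.7489, -1.2204], [0.0, 0.0, 0.0, 1.0]]}
wrist {'fovy': 69.3642, 'cx': 316.2784, 'cy': 236.7732, 'hand_eye': [[1.0, -0.0008, 0.0001, 0.0012], [0.0003, 0.2648, -0.9643, -0.0707], [0.0007, 0.9643, 0.2648, 0.0671], [0.0, 0.0, 0.0, 1.0]]}
```

View pics/scene0.png

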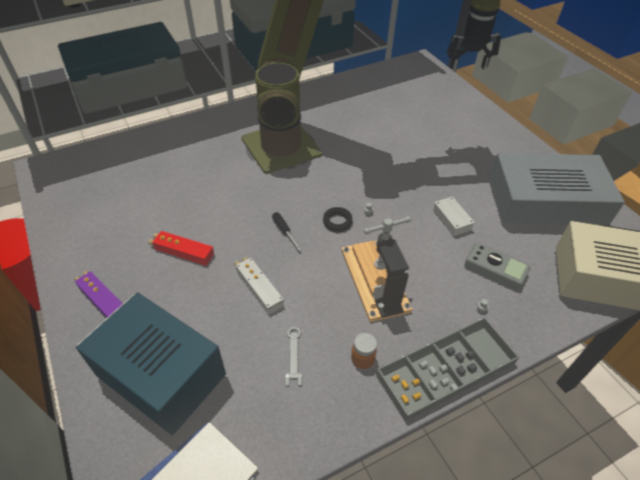

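View pics/side0.png

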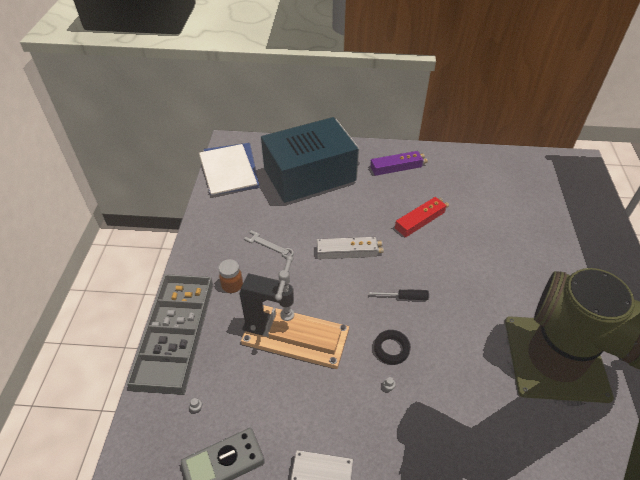

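View pics/wrist0.png

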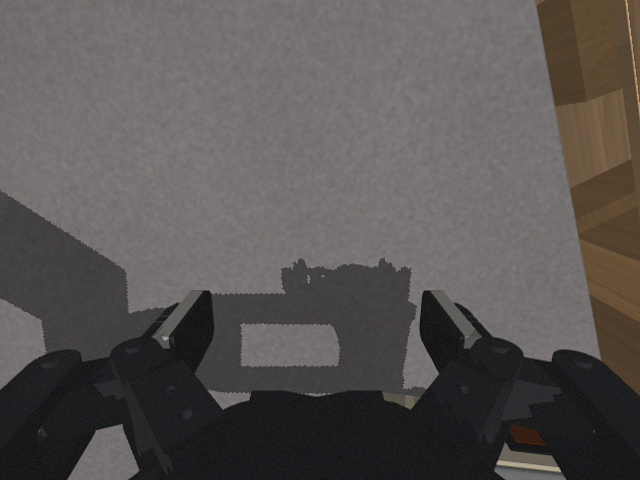

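Scene view: candidates for the filter are silver at (259,284), red at (182,246), purple at (98,293) and the white blank box at (454,215). The silver one with brass screws and sockets fits the description; the clamp is at about (378,275). I'll confirm it in a crop.

```bash
python3 - <<'E'
import cv2,numpy as np
s=cv2.imread("pics/scene0.png"); d=cv2.imread("pics/side0.png")
a=cv2.resize(s[200:340,220:430],None,fx=3.8,fy=3.8,interpolation=cv2.INTER_CUBIC); cv2.imwrite("pics/c1.png",a)
b=cv2.resize(d[220:370,220:420],None,fx=4,fy=4,interpolation=cv2.INTER_CUBIC); cv2.imwrite("pics/c2.png",b)
E
```

```text
(no output)
```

View pics/c1.png

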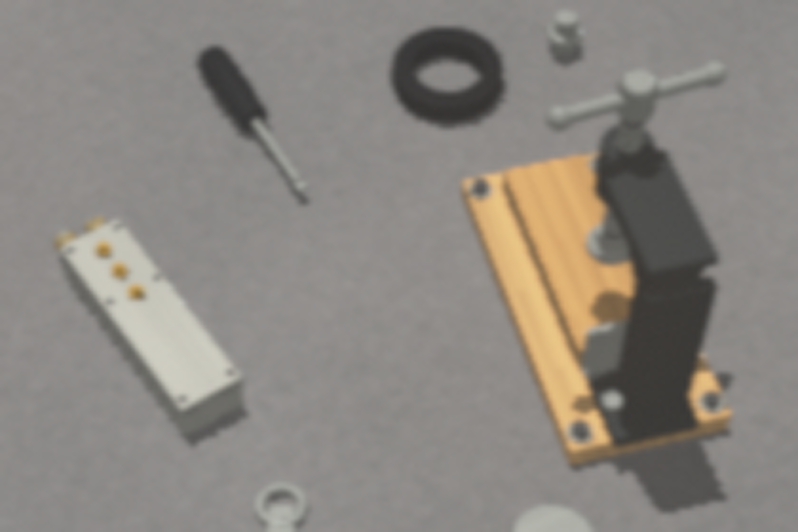

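View pics/c2.png

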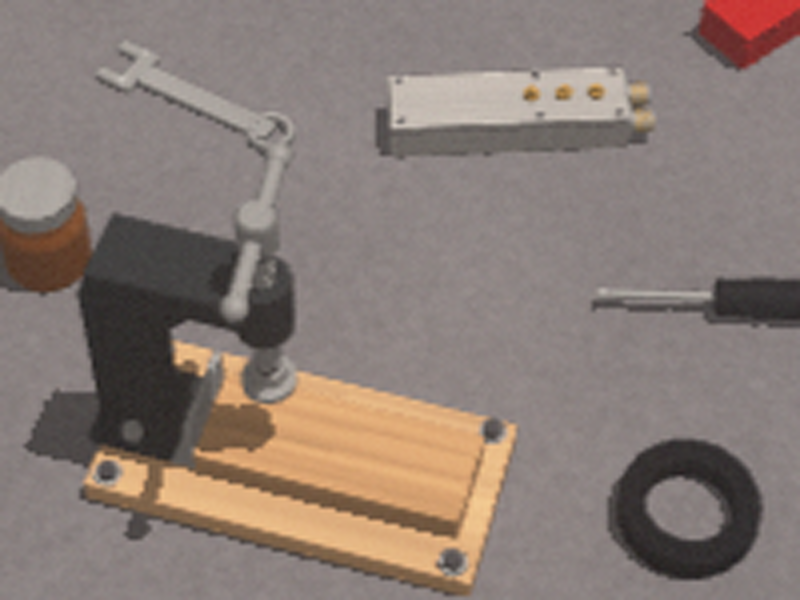

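The silver box, in crop c1 at (150,320) and c2 at (520,110), has two sockets and three brass screws, so it is the filter. Red, purple and the blank box are not. Next I'll measure it coarsely.

```bash
cat > h.py <<'E'
from cell import *
import cv2, numpy as np
def K(im):
    h,w=im["color"].shape[:2]; f=h/2/np.tan(np.radians(im["fovy"])/2); return f,im["cx"],im["cy"]
def pose(im,obs=None):
    "world_from_camera"
    if "camera_from_world" in im: return np.linalg.inv(np.array(im["camera_from_world"]))
    T=np.eye(4); T[:3,:3]=np.array(obs["eef_rot"]); T[:3,3]=obs["eef_pos"]
    return T@np.array(im["hand_eye"])
def ray(im,uv,obs=None):
    f,cx,cy=K(im); T=pose(im,obs)
    d=np.array([(uv[0]-cx)/f,-(uv[1]-cy)/f,-1.]); return T[:3,3],T[:3,:3]@d
def onz(im,uv,z,obs=None):
    o,d=ray(im,uv,obs); return o+d*(z-o[2])/d[2]
def proj(im,P,obs=None):
    f,cx,cy=K(im); p=np.linalg.inv(pose(im,obs))@np.r_[P,1]
    return np.array([cx+f*p[0]/-p[2],cy-f*p[1]/-p[2]])
def tri(rays):
    A=np.zeros((3,3));b=np.zeros(3)
    for o,d in rays:
        d=d/np.linalg.norm(d); M=np.eye(3)-np.outer(d,d); A+=M; b+=M@o
    p=np.linalg.solve(A,b)
    return p,[np.linalg.norm((np.eye(3)-np.outer(d,d)/(d@d))@(p-o)) for o,d in rays]
def wrist():
    o=get_obs(); return get_image("wrist"),o
E
python3 - <<'E'
from h import *
s=get_image("scene"); d=get_image("side")
c1=lambda u,v:(u/3.8+220,v/3.8+200)
c2=lambda u,v:(u/4+220,v/4+220)
print("filter scene",[onz(s,c1(*p),.032).round(4).tolist() for p in [(65,247),(120,222),(243,377),(183,408)]])
print("filter side",[onz(d,c2(*p),.032).round(4).tolist() for p in [(632,120),(628,67),(390,77),(392,128)]])
print("base scene",[onz(s,c1(*p),.018).round(4).tolist() for p in [(463,183),(572,452),(730,413)]])
print("base side",[onz(d,c2(*p),.018).round(4).tolist() for p in [(515,427),(468,586),(85,490)]])
print("ball A", tri([ray(s,c1(558,117)),ray(d,c2(280,148))]))
print("ball B", tri([ray(s,c1(715,72)),ray(d,c2(235,305))]))
print("head", tri([ray(s,c1(638,82)),ray(d,c2(257,215))]))
print("ball A'", tri([ray(s,c1(715,72)),ray(d,c2(280,148))]))
for n,u,z in [("tape",(448,75),.0095),("adapt",(566,25),.034),("driverhead",(210,55),.012),("drivertip",(303,195),.005),("spanner",(280,500),.004)]:
    print(n,onz(s,c1(*u),z).round(3))
print("jar",onz(s,(365,343),.075).round(3), "meter",onz(s,(498,265),.03).round(3),"blank",onz(s,(454,213),.035).round(3))
E
```

```text
filter scene [[0.4291, -0.3197, 0.032], [0.4256, -0.278, 0.032], [0.5803, -0.2567, 0.032], [0.5848, -0.3006, 0.032]]
filter side [[0.4173, -0.2727, 0.032], [0.4201, -0.3198, 0.032], [0.5809, -0.2982, 0.032], [0.5759, -0.2535, 0.032]]
base scene [[0.4905, -0.0444, 0.018], [0.7169, -0.0914, 0.018], [0.7373, 0.0145, 0.018]]
base side [[0.4852, -0.0384, 0.018], [0.5075, 0.0677, 0.018], [0.7332, 0.0226, 0.018]]
ball A (array([ 0.62232189, -0.06836757,  0.22941088]), [np.float64(0.0017636749925819188), np.float64(0.001763674992581942)])
ball B (array([0.63295319, 0.0336006 , 0.22856057]), [np.float64(0.0013233150384819898), np.float64(0.0013233150384822161)])
head (array([ 0.62703902, -0.01699158,  0.23796528]), [np.float64(0.0007024536182359313), np.float64(0.0007024536182360891)])
ball A' (array([ 0.63867412, -0.00821493,  0.27796207]), [np.float64(0.0307146057306199), np.float64(0.030714605730619942)])
tape [0.386 0.001 0.01 ]
adapt [0.401 0.093 0.034]
driverhead [ 0.289 -0.15   0.012]
drivertip [ 0.44  -0.146  0.005]
spanner [ 0.658 -0.268  0.004]
jar [ 0.793 -0.158  0.075] meter [0.731 0.283 0.03 ] blank [0.531 0.292 0.035]
```

Call:
step_arm(moves=[[[0, 0, 0, -9], [-24, -12, -30, 0], [-24, -12, -30, 0], [-24, -12, -30, 0], [-24, -12, -30, 0], [-24, -12, -30, 0], [-24, -12, -30, 0], [-24, -12, -30, 0], [-24, -12, -30, 0], [-34, 0, -16, 0], [-34, 0, -16, 0], [-34, 0, -16, 0], [-34, 0, -16, 0], [-34, 0, -16, 0], [-34, 0, -16, 0], [-34, 0, -16, 0], [-34, 0, -16, 0], [0, 0, 0, 0]]])

```text
t: 2.5
eef_pos: [0.47, 0.0076, 0.3997]
eef_rot: [[0.205, -0.0, -0.979], [0.979, -0.001, 0.205], [-0.001, -1.0, -0.0]]
force: [0.9, 0.8, 0.9]
width: 0.0853
```

```bash
python3 - <<'E'
from h import *
im,o=wrist(); cv2.imwrite("pics/w1.png",im["color"]); np.save("w1_obs.npy",o,allow_pickle=True)
print(o["t"],o["q"].round(3) if hasattr(o["q"],"round") else o["q"],o["eef_pos"],np.round(o["eef_rot"],3))
E
```

```text
2.5 [-7.300e-02  9.300e-02  1.547e+00 -1.000e-03  1.502e+00 -1.438e+00] [0.46996659 0.00756909 0.39974176] [[ 0.205 -0.    -0.979]
 [ 0.979 -0.001  0.205]
 [-0.001 -1.    -0.   ]]
```

View pics/w1.png

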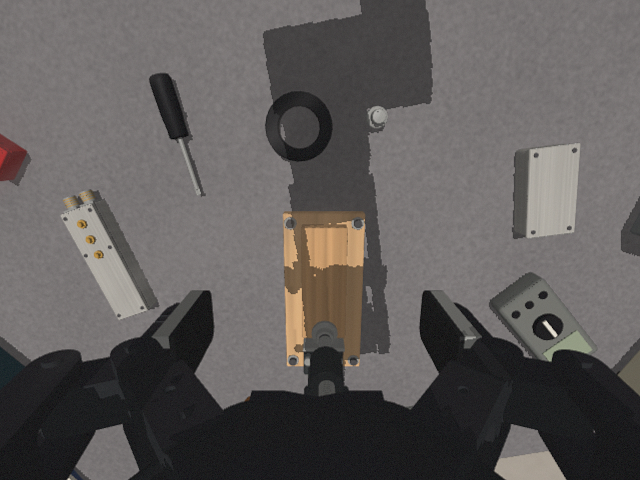

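```bash
python3 - <<'E'
import cv2
w=cv2.imread("pics/w1.png")
cv2.imwrite("pics/w1c.png",cv2.resize(w[195:395,250:400],None,fx=4,fy=3,interpolation=cv2.INTER_CUBIC)[:600])
cv2.imwrite("pics/w1f.png",cv2.resize(w[180:330,50:190],None,fx=4,fy=4,interpolation=cv2.INTER_CUBIC))
E
```

```text
(no output)
```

View pics/w1c.png

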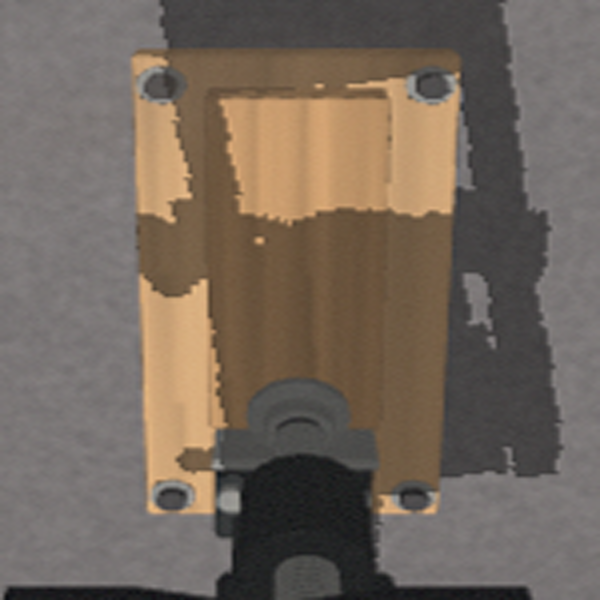

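View pics/w1f.png

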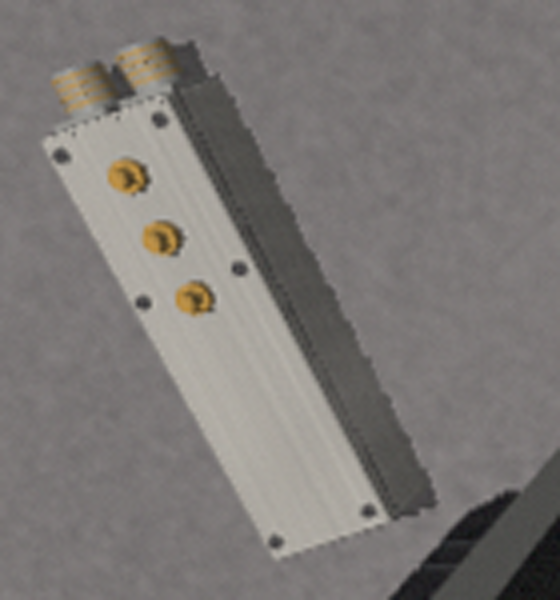

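```bash
python3 - <<'E'
from h import *
im=get_image("wrist"); o=np.load("w1_obs.npy",allow_pickle=True).item()
b=lambda u,v:(u/4+250,v/3+195); f=lambda u,v:(u/4+50,v/4+180)
B=[onz(im,b(*p),.018,o) for p in [(134,50),(460,50),(148,513),(438,513)]]
print("base",np.round(B,4).tolist(), "w",np.linalg.norm(B[0]-B[1]),np.linalg.norm(B[2]-B[3]),"l",np.linalg.norm(B[0]-B[2]),np.linalg.norm(B[1]-B[3]))
fm=(B[0]+B[1])/2; rm=(B[2]+B[3])/2; d=rm-fm; d/=np.linalg.norm(d)
c=(fm+rm)/2; ax=c+d*(0.135-0.1175)
w=(B[1]-B[0]+B[3]-B[2]); print("yaw long",np.arctan2(d[1],d[0]),"yaw from width",np.arctan2(-w[0],w[1])); print("axis",ax)
F=[onz(im,f(*p),.032,o) for p in [(45,140),(172,95),(388,517),(277,557)]]
print("filter",np.round(F,4).tolist(),[round(np.linalg.norm(F[i]-F[(i+1)%4]),4) for i in range(4)])
s=(F[0]+F[1])/2;p=(F[2]+F[3])/2; print("yaw",np.arctan2(*(p-s)[[1,0]]),"c",(s+p)/2)
for z in (.036,.04,.044):
    L,R=[onz(im,b(*q),z,o) for q in [(204,96),(387,96)]]; print(z,np.linalg.norm(L-R),"front mid",((L+R)/2).round(4), "exp",(ax-d*.12).round(4))
print("pad disc",onz(im,b(298,427),.09,o).round(4))
E
```

```text
base [[0.4836, -0.0388, 0.018], [0.5057, 0.067, 0.018], [0.715, -0.0877, 0.018], [0.7373, 0.0192, 0.018]] w 0.10809191514918975 0.10924726082364025 l 0.23649905207440153 0.23645075993346598
yaw long -0.20600057788025053 yaw from width -0.20532944082535862
axis [ 0.62752523 -0.0136574   0.018     ]
filter [[0.4269, -0.3185, 0.032], [0.4215, -0.2729, 0.032], [0.5769, -0.2544, 0.032], [0.5836, -0.2977, 0.032]] [np.float64(0.0459), np.float64(0.1565), np.float64(0.0438), np.float64(0.158)]
yaw 0.12535498667809666 c [ 0.50222128 -0.28586919  0.032     ]
0.036 0.058965323816336866 front mid [0.5107 0.01   0.036 ] exp [0.5101 0.0109 0.018 ]
0.04 0.058422378003053915 front mid [0.5097 0.0101 0.04  ] exp [0.5101 0.0109 0.018 ]
0.044 0.05787943218977096 front mid [0.5087 0.0102 0.044 ] exp [0.5101 0.0109 0.018 ]
pad disc [ 0.6352 -0.0156  0.09  ]
```

Call:
step_arm(moves=[[[0, 0, 0, -9.5], [0, 0, 0, -9.5], [-37, 0, 5, 0], [-37, 0, 5, 0], [-37, 0, 5, 0], [-37, 0, 5, 0], [-37, 0, 5, 0], [-37, 0, 5, 0], [-37, 15, 5, 0], [-36, 35, 5, 0], [0, 40, 0, 0], [0, 40, 0, 0], [0, 20, 0, 0], [0, 0, 0, 0], [0, 0, 0, 0]]])

```text
t: 4.47
eef_pos: [0.4687, -0.2877, 0.2509]
eef_rot: [[-0.13, 0.001, -0.992], [0.992, -0.001, -0.13], [-0.001, -1.0, -0.001]]
force: [0.8, 1.0, -0.1]
width: 0.0855
```

```bash
python3 - <<'E'
from h import *
import cell; print([n for n in dir(cell) if not n.startswith("__")], getattr(cell,"tcp_to_tips",None))
im,o=wrist(); cv2.imwrite("pics/w2.png",im["color"]); np.save("w2_obs.npy",o,allow_pickle=True)
print(o["t"],np.round(o["q"],3),o["eef_pos"],np.round(o["eef_rot"],3),o["force"],o["moment"])
E
```

```text
['MotionError', 'get_image', 'get_obs', 'sign_off', 'tcp_to_tips'] 0.0726
4.475 [-0.627  0.318  1.635  0.     1.187 -2.328] [ 0.46866886 -0.28767644  0.25089402] [[-0.13   0.001 -0.992]
 [ 0.992 -0.001 -0.13 ]
 [-0.001 -1.    -0.001]] [ 0.82090177  1.00594932 -0.05346799] [-0.03088463  0.01813894 -0.00878537]
```

View pics/w2.png

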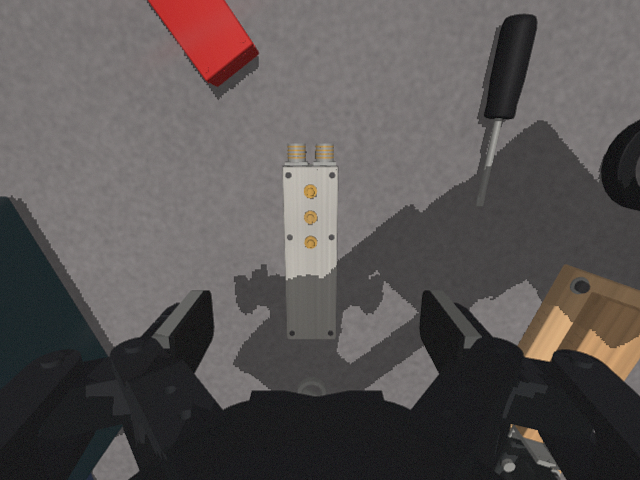

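The filter lies between the fingers, lid corners at about (284,167), (337,166), (336,339), (287,339), sockets towards the robot and the fingers clear on both sides.

```bash
python3 - <<'E'
from h import *
im=get_image("wrist"); o=np.load("w2_obs.npy",allow_pickle=True).item()
F=[onz(im,p,.032,o) for p in [(283.5,166.5),(337.5,165.5),(336.5,339),(287,339)]]
print("filter",np.round(F,4).tolist(),[round(np.linalg.norm(F[i]-F[(i+1)%4]),4) for i in range(4)])
s=(F[0]+F[1])/2;p=(F[2]+F[3])/2; yaw=np.arctan2(*(p-s)[[1,0]]);c=(s+p)/2; print("yaw",yaw,"c",c)
R=np.array(o["eef_rot"]); g=c-0.035*np.array([np.cos(yaw),np.sin(yaw),0]); g[2]=.006+.0726
print("tool move mm",(R.T@(g-o["eef_pos"])*1000).round(1),"tool x yaw err deg",np.degrees(yaw+np.pi/2-np.arctan2(R[1,0],R[0,0])))
E
```

```text
filter [[0.4259, -0.3195, 0.032], [0.4194, -0.2757, 0.032], [0.5783, -0.2531, 0.032], [0.5844, -0.2994, 0.032]] [np.float64(0.0443), np.float64(0.1605), np.float64(0.0467), np.float64(0.1597)]
yaw 0.13376564437465802 c [ 0.50200564 -0.28695174  0.032     ]
tool move mm [ -3.6 172.3   2.1] tool x yaw err deg 0.21163554630478315
```

Call:
step_arm(moves=[[[-3.6, 30, 2, 0], [0, 35, 0, 0], [0, 35, 0, 0], [0, 30, 0, 0], [0, 25, 0, 0], [0, 15, 0, 0], [0, 6, 0, 0], [0, 0, 0, 0]]])

```text
t: 5.58
eef_pos: [0.4666, -0.2922, 0.0743]
eef_rot: [[-0.129, 0.001, -0.992], [0.992, -0.0, -0.129], [-0.001, -1.0, -0.001]]
force: [-0.1, 0.1, 0.1]
width: 0.0855
```

Call:
step_arm(moves=[[[0, 0, 0, 0], [0, 0, 0, 0], [0, 0, 0, 0], [0, 0, 0, 0], [0, 0, 0, 0], [0, 0, 0, 0]]], claw=36, force=90)

```text
t: 6.32
eef_pos: [0.4668, -0.2925, 0.0751]
eef_rot: [[-0.129, 0.002, -0.992], [0.992, -0.002, -0.129], [-0.002, -1.0, -0.002]]
force: [-1.1, 0.4, 5.4]
width: 0.0449
```

Call:
step_arm(moves=[[[0, -8, 0, 0], [0, -27, 0, 0], [0, -40, 0, 0], [0, -40, 0, 0], [0, -10, 0, 0], [0, 0, 0, 6.4], [0, 0, 0, 6.4], [0, 0, 0, 6.4], [0, 0, 25, 0], [0, 0, 35, 0], [20, 0, 25, 0], [36, 0, 0, 0], [36, 0, 0, 0], [36, 0, 0, 0], [36, 0, 0, 0], [36, 0, 0, 0], [36, 0, 0, 0], [36, 0, 0, 0], [33, 0, 0, 0], [0, 0, 0, 0]]])

```text
t: 8.82
eef_pos: [0.4447, 0.0259, 0.1977]
eef_rot: [[0.202, -0.003, -0.979], [0.979, 0.001, 0.202], [0.0, -1.0, 0.003]]
force: [-0.2, -0.6, -4.7]
width: 0.0442
```

```bash
python3 - <<'E'
from h import *
im,o=wrist(); cv2.imwrite("pics/w3.png",im["color"]); np.save("w3_obs.npy",o,allow_pickle=True)
print(o["t"],np.round(o["q"],3),o["eef_pos"],np.round(o["eef_rot"],3),o["force"],o["moment"],o["width"])
R=np.array(o["eef_rot"]);print(np.arctan2(R[1,0],R[0,0]))
im=get_image("side"); cv2.imwrite("pics/s3.png",im["color"])
E
```

```text
8.825 [-3.700e-02  2.480e-01  1.913e+00  1.000e-03  9.830e-01 -1.405e+00] [0.44474539 0.02591324 0.19766346] [[ 0.202 -0.003 -0.979]
 [ 0.979  0.001  0.202]
 [ 0.    -1.     0.003]] [-0.23329975 -0.56997275 -4.69551853] [-0.02323499  0.19527241 -0.04620907] 0.044177838740016066
1.3678308533970553
```

View pics/w3.png

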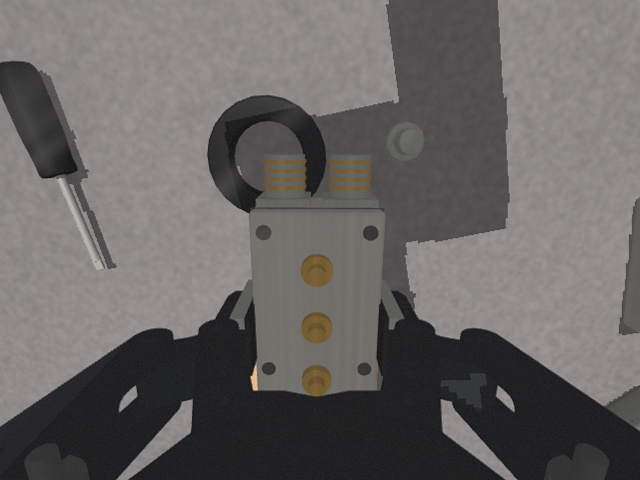

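View pics/s3.png

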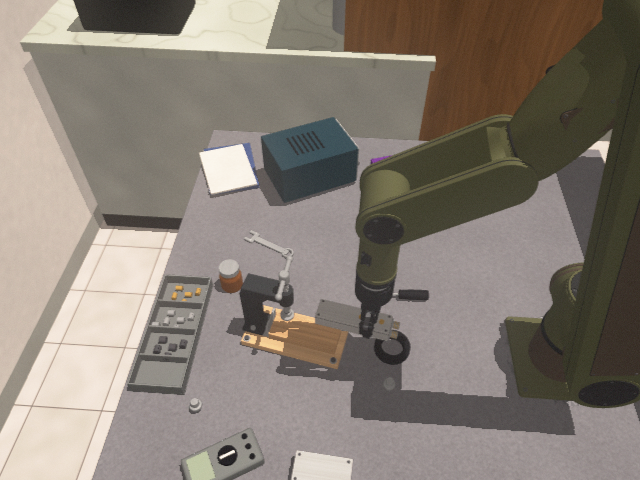

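Call:
step_arm(moves=[[[-3, 0, -15, 0.15], [0, 0, -15, 0], [0, 30, 0, 0], [0, 25, 0, 0], [0, 15, 0, 0], [0, 4, 0, 0], [0, 1, 0, 0], [0, 0, 0, 0]]])

```text
t: 9.93
eef_pos: [0.4751, 0.0146, 0.1245]
eef_rot: [[0.208, 0.002, -0.978], [0.978, -0.0, 0.208], [0.0, -1.0, -0.002]]
force: [0.6, -0.3, -4.9]
width: 0.0449
```

```bash
python3 - <<'E'
from h import *
o=get_obs(); print(o["t"],np.round(o["eef_pos"],4),np.round(o["force"],2),np.round(o["moment"],3),o["width"])
im=get_image("side"); cv2.imwrite("pics/s4.png",cv2.resize(im["color"][240:390,220:420],None,fx=4,fy=4,interpolation=cv2.INTER_CUBIC))
E
```

```text
9.925 [0.4751 0.0146 0.1245] [ 0.62 -0.33 -4.87] [ 0.008  0.103 -0.009] 0.044853496110915526
```

View pics/s4.png

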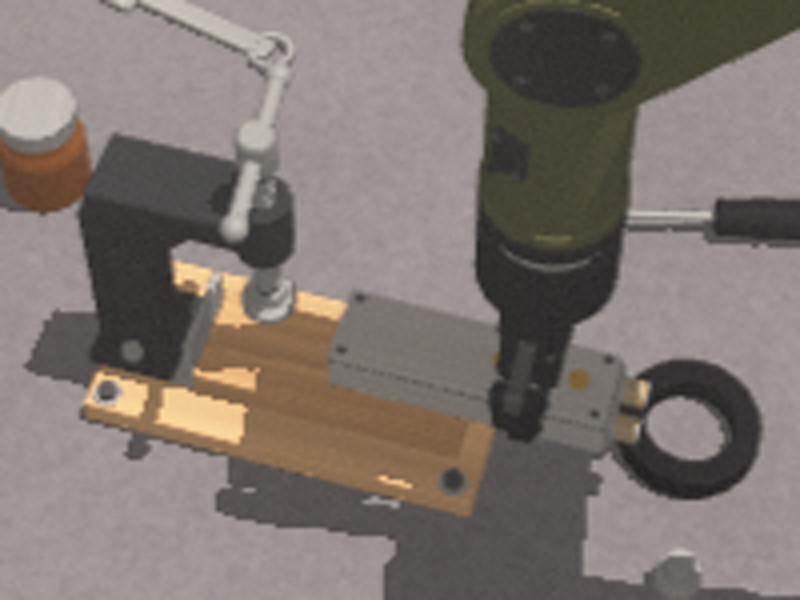

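Call:
step_arm(moves=[[[1.8, 0, 0, 0], [0, 1.5, 0, 0], [0, 1.5, 0, 0], [0, 1.5, 0, 0], [0, 0, 0, 0]]])

```text
t: 10.6
eef_pos: [0.4745, 0.0167, 0.1192]
eef_rot: [[0.207, -0.0, -0.978], [0.978, 0.0, 0.207], [-0.0, -1.0, 0.0]]
force: [-0.0, 0.1, -4.4]
width: 0.0446
```

Call:
step_arm(moves=[[[0, 1, 0, 0], [0, 1, 0, 0], [0, 0, 0, 0]]])

```text
t: 10.98
eef_pos: [0.4746, 0.0166, 0.1173]
eef_rot: [[0.207, -0.0, -0.978], [0.978, 0.0, 0.207], [-0.0, -1.0, 0.0]]
force: [0.1, 0.1, -4.2]
width: 0.0445
```

Call:
step_arm(moves=[[[0, 1, 0, 0], [0, 1, 0, 0], [0, 0, 0, 0]]])

```text
t: 11.35
eef_pos: [0.4745, 0.0167, 0.1153]
eef_rot: [[0.207, -0.0, -0.978], [0.978, 0.0, 0.207], [-0.0, -1.0, 0.0]]
force: [-0.1, 1.1, -4.2]
width: 0.0442
```

Call:
step_arm(moves=[[[0, 0.8, 0, 0], [0, 0.8, 0, 0], [0, 0, 0, 0]]])

```text
t: 11.72
eef_pos: [0.4746, 0.0167, 0.1137]
eef_rot: [[0.207, -0.0, -0.978], [0.978, 0.0, 0.207], [-0.0, -1.0, 0.0]]
force: [-0.3, 0.2, -3.6]
width: 0.0444
```

Call:
step_arm(moves=[[[0, 0.8, 0, 0], [0, 0.8, 0, 0], [0, 0, 0, 0]]])

```text
t: 12.1
eef_pos: [0.4746, 0.0167, 0.1125]
eef_rot: [[0.207, 0.0, -0.978], [0.978, -0.0, 0.207], [0.0, -1.0, -0.0]]
force: [-2.0, 0.4, 0.9]
width: 0.0446
```

Call:
step_arm(moves=[[[0, 0.7, 0, 0], [0, 0.7, 0, 0], [0, 0, 0, 0]]])

```text
t: 12.48
eef_pos: [0.4745, 0.0167, 0.1122]
eef_rot: [[0.207, 0.001, -0.978], [0.978, -0.0, 0.207], [0.0, -1.0, -0.001]]
force: [-6.3, 2.0, 14.1]
width: 0.0446
```

Call:
step_arm(moves=[[[0, -4, 0, 0], [0, 0, -8, 0], [0, 0, -12, 0], [0, 0, -14, 0], [0, 0, -14, 0], [0, 0, -10, 0], [0, 0, -8, 0], [0, 0, -4, 0], [0, 0, 0, 0]]])

```text
t: 13.6
eef_pos: [0.5431, 0.0021, 0.1148]
eef_rot: [[0.207, -0.0, -0.978], [0.978, 0.0, 0.207], [0.0, -1.0, 0.0]]
force: [-0.8, -0.9, -3.6]
width: 0.0446
```

```bash
cat > st.py <<'E'
from h import *
o=get_obs(); p=np.array(o["eef_pos"]); R=np.array(o["eef_rot"])
n=np.array([.20455,.97886]); d=np.array([.97886,-.20455])
print("t",o["t"],"pos",p.round(4),"clamp x",round((p[:2]@d-.61704)*1000,1),"L",round((p[:2]@n-.11495)*1000,1),"yaw",round(np.arctan2(R[1,0],R[0,0])-np.pi/2,4),"F",np.round(o["force"],2),"M",np.round(o["moment"],3),"w",round(o["width"],4))
E
python3 st.py; python3 - <<'E'
from h import *
im=get_image("side"); cv2.imwrite("pics/s5.png",cv2.resize(im["color"][240:390,220:420],None,fx=4,fy=4,interpolation=cv2.INTER_CUBIC))
E
```

```text
t 13.6 pos [0.5431 0.0021 0.1148] clamp x -85.8 L -1.8 yaw -0.2089 F [-0.82 -0.9  -3.64] M [ 0.034  0.165 -0.003] w 0.0446
```

View pics/s5.png

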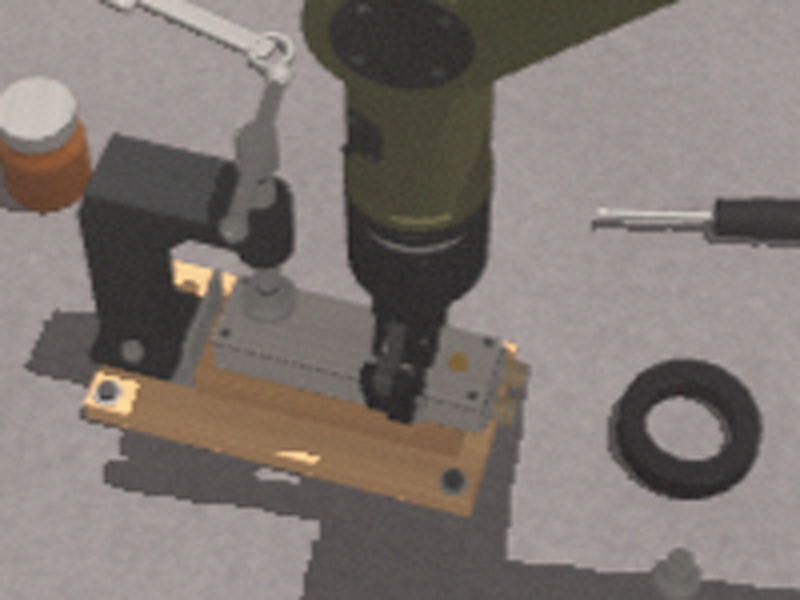

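Call:
step_arm(moves=[[[0, 0, -3, 0], [0, 0, -2, 0], [0, 0, -1.5, 0], [0, 0, -1, 0], [0, 0, 0, 0]]])

```text
t: 14.28
eef_pos: [0.5505, 0.0006, 0.1148]
eef_rot: [[0.207, 0.0, -0.978], [0.978, -0.0, 0.207], [-0.0, -1.0, -0.0]]
force: [-0.1, -0.1, -3.6]
width: 0.0444
```

```bash
python3 st.py
```

```text
t 14.275 pos [0.5505 0.0006 0.1148] clamp x -78.3 L -1.8 yaw -0.2088 F [-0.09 -0.15 -3.61] M [0.042 0.149 0.009] w 0.0444
```

Call:
step_arm(moves=[[[0, 0, -0.8, 0], [0, 0, -0.7, 0], [0, 0, 0, 0]]])

```text
t: 14.65
eef_pos: [0.552, 0.0003, 0.1148]
eef_rot: [[0.207, 0.0, -0.978], [0.978, 0.0, 0.207], [0.0, -1.0, -0.0]]
force: [0.4, -0.0, -4.1]
width: 0.0445
```

```bash
python3 st.py
```

```text
t 14.65 pos [5.520e-01 3.000e-04 1.148e-01] clamp x -76.8 L -1.8 yaw -0.2089 F [ 0.41 -0.02 -4.1 ] M [-0.02   0.137 -0.031] w 0.0445
```

Call:
step_arm(moves=[[[0, 0, -0.7, 0], [0, 0, -0.7, 0], [0, 0, 0, 0]]])

```text
t: 15.02
eef_pos: [0.5534, -0.0, 0.1148]
eef_rot: [[0.207, 0.0, -0.978], [0.978, -0.0, 0.207], [-0.0, -1.0, -0.0]]
force: [0.4, -0.2, -4.5]
width: 0.0443
```

Call:
step_arm(moves=[[[0, 0, -0.7, 0], [0, 0, -0.5, 0], [0, 0, 0, 0]]])

```text
t: 15.4
eef_pos: [0.5544, -0.0003, 0.1148]
eef_rot: [[0.207, -0.0, -0.978], [0.978, 0.0, 0.207], [-0.0, -1.0, 0.0]]
force: [-0.3, -0.1, -4.8]
width: 0.0446
```

```bash
python3 st.py
```

```text
t 15.4 pos [ 5.544e-01 -3.000e-04  1.148e-01] clamp x -74.3 L -1.8 yaw -0.2088 F [-0.25 -0.11 -4.79] M [0.025 0.115 0.046] w 0.0446
```

Call:
step_arm(moves=[[[0, 0, -0.7, 0], [0, 0, -0.5, 0], [0, 0, 0, 0]]])

```text
t: 15.78
eef_pos: [0.5546, -0.0003, 0.1146]
eef_rot: [[0.207, -0.002, -0.978], [0.978, 0.0, 0.207], [-0.0, -1.0, 0.002]]
force: [-4.5, 0.3, -2.3]
width: 0.0447
```

Call:
step_arm(moves=[[[0, 0, -0.7, 0], [0, 0, -0.5, 0], [0, 0, 0, 0]]])

```text
t: 16.15
eef_pos: [0.5547, -0.0004, 0.1145]
eef_rot: [[0.207, -0.004, -0.978], [0.978, 0.001, 0.207], [-0.0, -1.0, 0.004]]
force: [-6.3, 1.1, 0.4]
width: 0.0445
```

```bash
python3 st.py
```

```text
t 16.15 pos [ 5.547e-01 -4.000e-04  1.145e-01] clamp x -74.0 L -1.9 yaw -0.2086 F [-6.27  1.08  0.44] M [0.281 0.749 0.161] w 0.0445
```

Call:
step_arm(moves=[[[0, 0, 0.6, 0], [0, 0.8, 0, 0], [0, 0.7, 0, 0], [0, 0.5, 0, 0], [0, 0, 0, 0]]])

```text
t: 16.77
eef_pos: [0.5546, -0.0004, 0.1127]
eef_rot: [[0.207, -0.003, -0.978], [0.978, 0.0, 0.207], [-0.0, -1.0, 0.003]]
force: [-5.4, 1.2, 0.6]
width: 0.0444
```

```bash
python3 st.py
```

```text
t 16.775 pos [ 5.546e-01 -4.000e-04  1.127e-01] clamp x -74.0 L -1.9 yaw -0.2085 F [-5.43  1.22  0.6 ] M [0.1   0.688 0.129] w 0.0444
```

Call:
step_arm(moves=[[[0, 0.6, 0.2, 0], [0, 0.5, 0, 0], [0, 0, 0, 0]]])

```text
t: 17.15
eef_pos: [0.5546, -0.0004, 0.1125]
eef_rot: [[0.207, -0.002, -0.978], [0.978, 0.0, 0.207], [-0.0, -1.0, 0.002]]
force: [-6.3, 1.8, 6.5]
width: 0.0447
```

```bash
python3 st.py
```

```text
t 17.15 pos [ 5.546e-01 -4.000e-04  1.125e-01] clamp x -74.1 L -1.9 yaw -0.2085 F [-6.26  1.78  6.54] M [0.01  0.945 0.086] w 0.0447
```

Call:
step_arm(moves=[[[0, 0, 0, 0], [0, 0, 0, 0], [0, 0, 0, 0], [0, 0, 0, 0]]], claw=64)

```text
t: 17.65
eef_pos: [0.5565, -0.0007, 0.1118]
eef_rot: [[0.207, 0.001, -0.978], [0.978, -0.0, 0.207], [0.0, -1.0, -0.001]]
force: [-1.5, 0.0, 0.9]
width: 0.0641
```

```bash
python3 st.py; python3 - <<'E'
from h import *
im,o=wrist(); cv2.imwrite("pics/w6.png",im["color"])
im=get_image("side"); cv2.imwrite("pics/s6.png",cv2.resize(im["color"][240:390,220:420],None,fx=4,fy=4,interpolation=cv2.INTER_CUBIC))
E
```

```text
t 17.65 pos [ 0.5565 -0.0007  0.1118] clamp x -72.2 L -1.8 yaw -0.209 F [-1.47  0.01  0.9 ] M [ 0.046  0.017 -0.009] w 0.0641
```

View pics/w6.png

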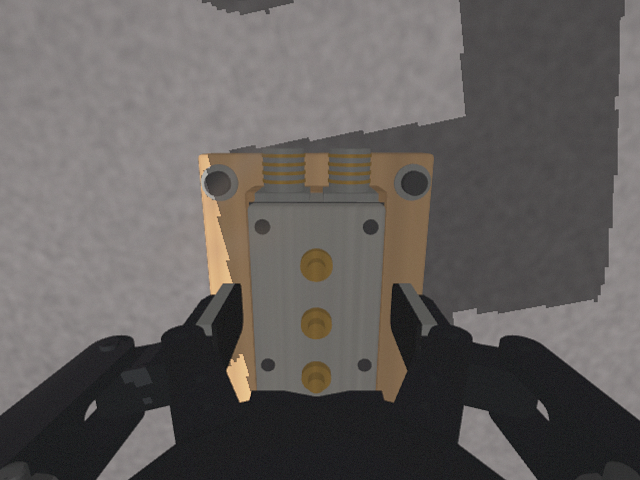

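View pics/s6.png

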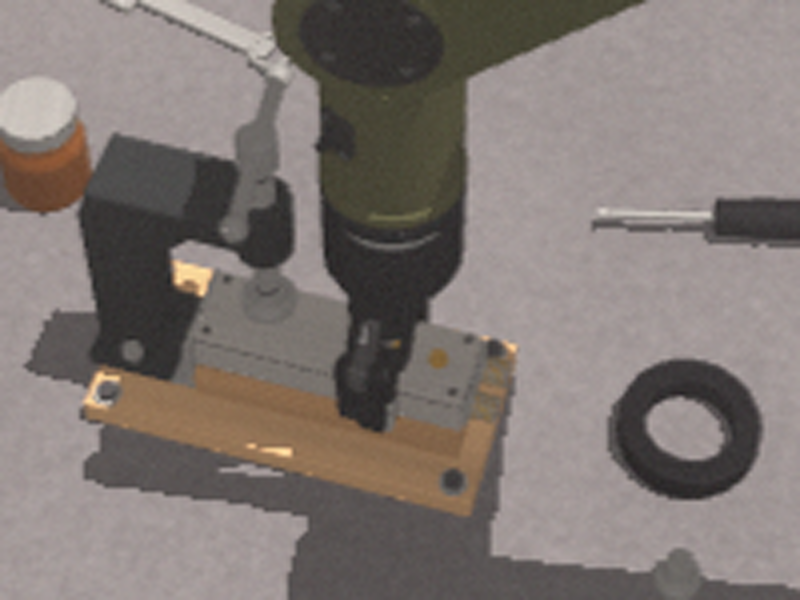

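Call:
step_arm(moves=[[[0, -10, 0, 0], [0, -20, 0, 0], [0, -30, 15, 0], [0, -40, 15, 0], [0, -50, 0, 0], [0, -50, 0, 0], [0, -50, 0, 0], [0, -40, -15, 0], [0, -30, -15, 0], [0, -18, -12, 0], [0, 0, 0, 0], [0, 0, 0, 0]]], claw=85)

```text
t: 19.25
eef_pos: [0.5668, -0.003, 0.4489]
eef_rot: [[0.207, -0.002, -0.978], [0.978, 0.0, 0.207], [-0.0, -1.0, 0.002]]
force: [-0.1, -0.3, -0.3]
width: 0.0847
```

```bash
python3 st.py; python3 - <<'E'
from h import *
im,o=wrist(); cv2.imwrite("pics/w7.png",im["color"]); np.save("w7_obs.npy",o,allow_pickle=True)
im=get_image("side"); cv2.imwrite("pics/s7.png",cv2.resize(im["color"][240:390,220:420],None,fx=4,fy=4,interpolation=cv2.INTER_CUBIC))
E
```

```text
t 19.25 pos [ 0.5668 -0.003   0.4489] clamp x -61.6 L -1.9 yaw -0.2088 F [-0.11 -0.27 -0.32] M [-0.008  0.014 -0.001] w 0.0847
```

View pics/w7.png

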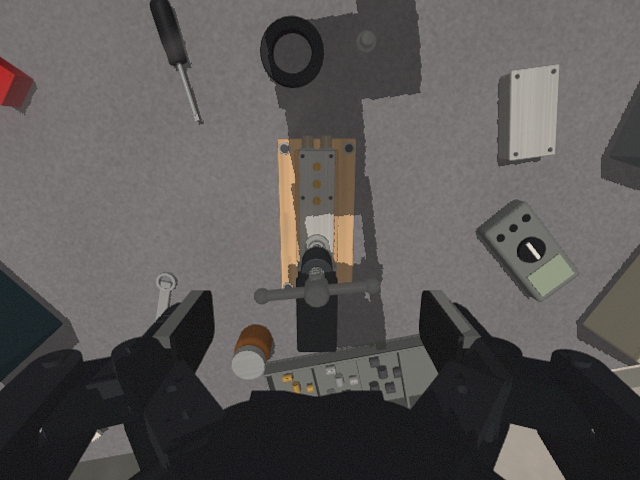

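View pics/s7.png

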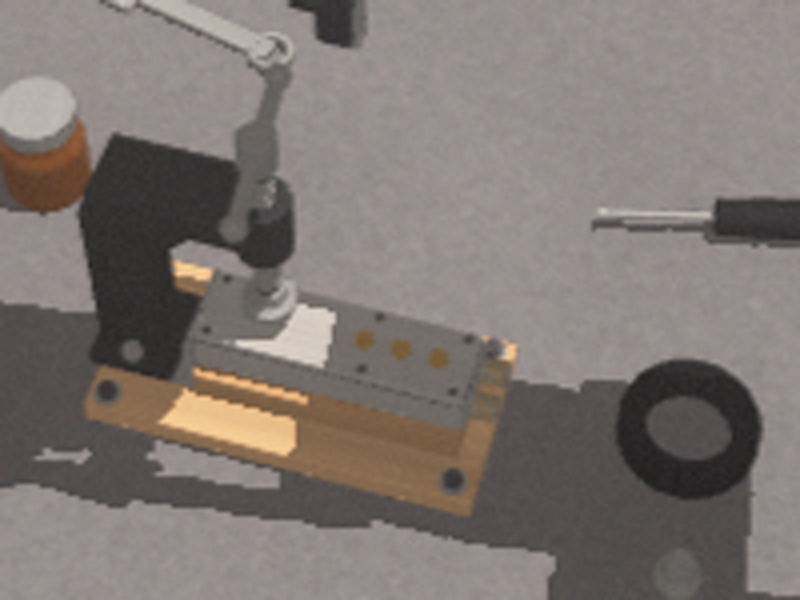

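Wrist view: the box lies along the bed at (317,185), centred under the boss. The handle head is at (317,290) and the ball ends at (262,296) and (374,285).

```bash
python3 - <<'E'
from h import *
im=get_image("wrist"); o=np.load("w7_obs.npy",allow_pickle=True).item()
cv2.imwrite("pics/w7c.png",cv2.resize(cv2.imread("pics/w7.png")[260:320,245:390],None,fx=5,fy=5,interpolation=cv2.INTER_CUBIC))
A=onz(im,(262,296),.228,o);B=onz(im,(374,285),.228,o)
print(A,B,np.linalg.norm(A-B),(A+B)/2,"ang",np.arctan2(*(B-A)[[1,0]]))
print("head",onz(im,(317,289),.241,o), proj(im,[.627,-.015,.241],o))
E
```

```text
[ 0.62414133 -0.06465164  0.228     ] [0.63458006 0.0373161  0.228     ] 0.10250066776568315 [ 0.62936069 -0.01366777  0.228     ] ang 1.46877879738782
head [ 0.62213645 -0.01285983  0.241     ] [315.74825164 294.5151409 ]
```

View pics/w7c.png

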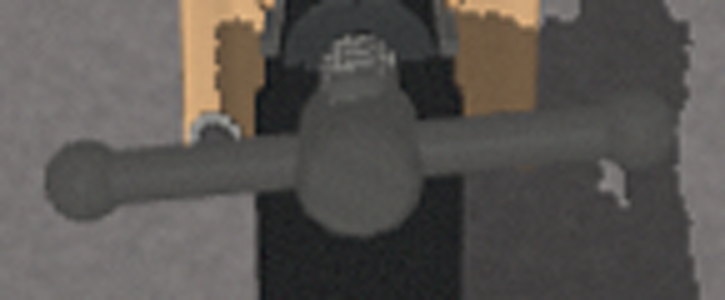

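Call:
step_arm(moves=[[[15, 0, -15, 0], [16.5, 0, -15.7, 0], [0, 30, 0, 0], [0, 40, 0, 0], [0, 40, 0, 0], [0, 30, 0, 0], [0, 14, 0, 0], [0, 4, 0, 0], [0, 0, 0, 0], [0, 0, 0, 0]]], claw=0, force=40)

```text
t: 20.65
eef_pos: [0.6051, 0.0214, 0.2931]
eef_rot: [[0.207, 0.003, -0.978], [0.978, -0.0, 0.207], [0.0, -1.0, -0.003]]
force: [0.5, -0.5, -0.1]
width: -0.0002
```

```bash
cat >> st.py <<'E'
ax=np.array([.628,-.015]); r=p[:2]-ax
F=np.array(o["force"])-np.array([-.11,-.27,-.32])*0
print("orbit r mm",round(np.linalg.norm(r)*1000,1),"theta",round(np.degrees(np.arctan2(r[1],r[0])),1),"tip z",round((p[2]-.0726)*1000,1),"TORQUE",round(o["moment"][2]+r[0]*F[1]-r[1]*F[0],3),"noM",round(r[0]*F[1]-r[1]*F[0],3))
E
python3 st.py; python3 - <<'E'
from h import *
im=get_image("side"); cv2.imwrite("pics/s8.png",cv2.resize(im["color"][220:370,220:420],None,fx=4,fy=4,interpolation=cv2.INTER_CUBIC))
im=get_image("wrist"); cv2.imwrite("pics/w8.png",im["color"])
E
```

```text
t 20.65 pos [0.6051 0.0214 0.2931] clamp x -29.1 L 29.7 yaw -0.2088 F [ 0.5  -0.45 -0.13] M [-0.008  0.005  0.067] w -0.0002
orbit r mm 43.0 theta 122.2 tip z 220.5 TORQUE 0.059 noM -0.008
```

View pics/s8.png

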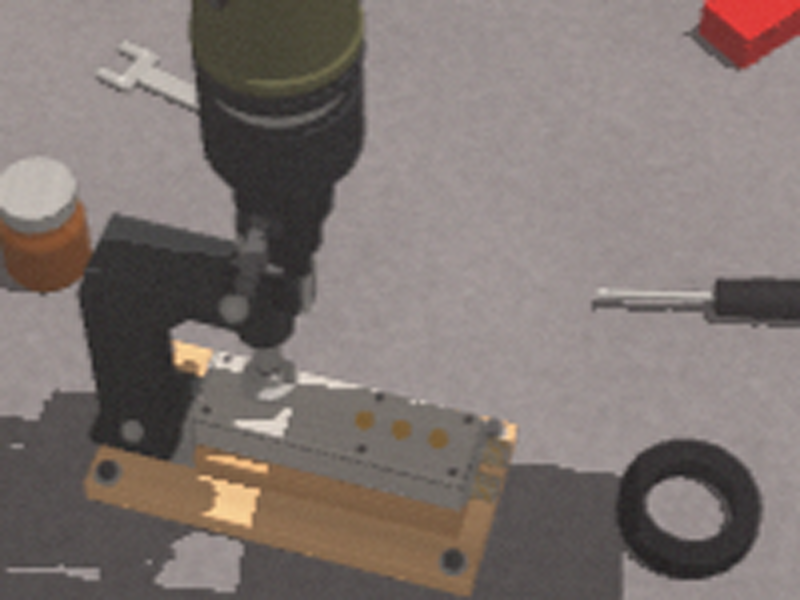

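View pics/w8.png

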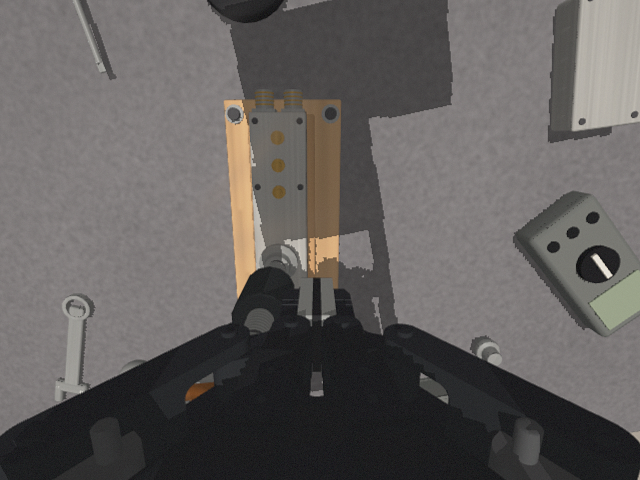

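```bash
cat > orb.py <<'E'
import sys,json,numpy as np
from h import *
# orb theta_end step R : rows from the present measured pose along the circle, tool axes mm
def rows(te,step,R=.044,first=True):
    o=get_obs(); p=np.array(o["eef_pos"]); Rm=np.array(o["eef_rot"]); ax=np.array([.628,-.015])
    r=p[:2]-ax; t0=np.degrees(np.arctan2(r[1],r[0])); 
    n=int(round(((t0-te)%360)/step)); out=[]; prev=r
    for k in range(1,n+1):
        a=np.radians(t0-k*((t0-te)%360)/n); q=R*np.array([np.cos(a),np.sin(a)]); d=np.r_[q-prev,0]; prev=q
        l=Rm.T@d*1000; out.append([round(float(l[0]),1),round(((t0-te)%360)/n/36,1),round(float(l[2]),1),0])
    return t0,out
t0,o=rows(float(sys.argv[1]),float(sys.argv[2]),float(sys.argv[3])/1000 if len(sys.argv)>3 else .044); print(round(t0,1),len(o),json.dumps(o))
E
python3 orb.py 62 10
```

```text
122.5 6 [[5.6, 0.3, -5.3, 0], [3.8, 0.3, -6.7, 0], [2.6, 0.3, -7.3, 0], [1.2, 0.3, -7.6, 0], [-0.1, 0.3, -7.7, 0], [-1.5, 0.3, -7.6, 0]]
```

Call:
step_arm(moves=[[[0, 3, 0, 0], [5.6, 0.3, -5.3, 0], [3.8, 0.3, -6.7, 0], [2.6, 0.3, -7.3, 0], [1.2, 0.3, -7.6, 0], [-0.1, 0.3, -7.7, 0], [-1.5, 0.3, -7.6, 0]]])

```text
t: 21.62
eef_pos: [0.645, 0.0243, 0.2858]
eef_rot: [[0.207, -0.009, -0.978], [0.978, 0.0, 0.207], [-0.001, -1.0, 0.009]]
force: [-9.9, 1.0, 3.2]
width: -0.0002
```

```bash
python3 st.py; python3 orb.py -90 10; python3 - <<'E'
from h import *
im=get_image("side"); cv2.imwrite("pics/s9.png",cv2.resize(im["color"][220:370,220:420],None,fx=4,fy=4,interpolation=cv2.INTER_CUBIC))
E
```

```text
t 21.625 pos [0.645  0.0243 0.2858] clamp x 9.3 L 40.8 yaw -0.2087 F [-9.92  1.02  3.2 ] M [ 0.145  1.513 -0.061] w -0.0002
orbit r mm 42.8 theta 66.6 tip z 213.2 TORQUE 0.346 noM 0.407
66.6 16 [[-1.0, 0.3, -7.4, 0], [-3.3, 0.3, -6.7, 0], [-4.4, 0.3, -6.1, 0], [-5.4, 0.3, -5.2, 0], [-6.2, 0.3, -4.3, 0], [-6.8, 0.3, -3.1, 0], [-7.3, 0.3, -1.9, 0], [-7.5, 0.3, -0.7, 0], [-7.5, 0.3, 0.6, 0], [-7.3, 0.3, 1.9, 0], [-6.8, 0.3, 3.1, 0], [-6.2, 0.3, 4.2, 0], [-5.4, 0.3, 5.2, 0], [-4.5, 0.3, 6.0, 0], [-3.4, 0.3, 6.7, 0], [-2.2, 0.3, 7.2, 0]]
```

View pics/s9.png

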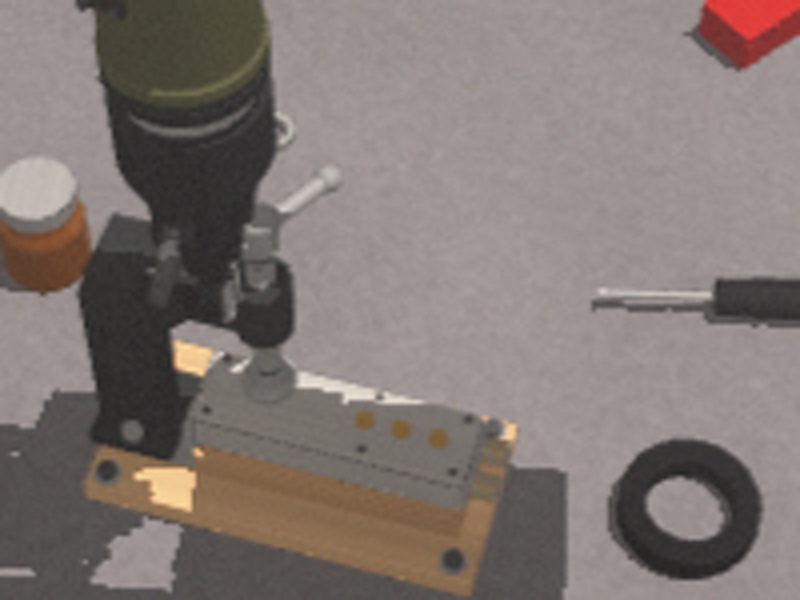

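Call:
step_arm(moves=[[[-1.5, 0, -7.4, 0], [-3.3, 0, -6.7, 0], [-4.4, 0, -6.1, 0], [-5.4, 0, -5.2, 0], [-6.2, 0, -4.3, 0], [-6.8, 0, -3.1, 0], [-7.3, 0, -1.9, 0], [-7.5, 0, -0.7, 0], [-7.5, 0, 0.6, 0], [-7.3, 0.1, 1.9, 0], [-6.8, 0.1, 3.1, 0], [-6.2, 0.2, 4.2, 0], [-5.4, 0.2, 5.2, 0], [-4.5, 0.2, 6.0, 0], [-3.4, 0.2, 6.7, 0], [-2.2, 0.2, 7.2, 0]]])

```text
t: 23.68
eef_pos: [0.6343, -0.0582, 0.286]
eef_rot: [[0.207, 0.008, -0.978], [0.978, 0.003, 0.207], [0.005, -1.0, -0.007]]
force: [8.3, 5.6, -3.5]
width: -0.0001
```

```bash
python3 st.py; python3 orb.py 110 10; python3 - <<'E'
from h import *
im=get_image("side"); cv2.imwrite("pics/s10.png",cv2.resize(im["color"][220:370,220:420],None,fx=4,fy=4,interpolation=cv2.INTER_CUBIC))
E
```

```text
t 23.675 pos [ 0.6343 -0.0582  0.286 ] clamp x 15.8 L -42.2 yaw -0.2084 F [ 8.25  5.62 -3.54] M [ 0.734 -1.342 -0.042] w -0.0001
orbit r mm 43.7 theta -81.7 tip z 213.4 TORQUE 0.35 noM 0.392
-81.7 17 [[-2.3, 0.3, 7.2, 0], [-0.7, 0.3, 7.6, 0], [0.6, 0.3, 7.6, 0], [1.9, 0.3, 7.4, 0], [3.1, 0.3, 6.9, 0], [4.3, 0.3, 6.3, 0], [5.3, 0.3, 5.5, 0], [6.1, 0.3, 4.5, 0], [6.8, 0.3, 3.3, 0], [7.3, 0.3, 2.1, 0], [7.5, 0.3, 0.8, 0], [7.6, 0.3, -0.5, 0], [7.4, 0.3, -1.8, 0], [7.0, 0.3, -3.0, 0], [6.3, 0.3, -4.2, 0], [5.5, 0.3, -5.2, 0], [4.6, 0.3, -6.1, 0]]
```

View pics/s10.png

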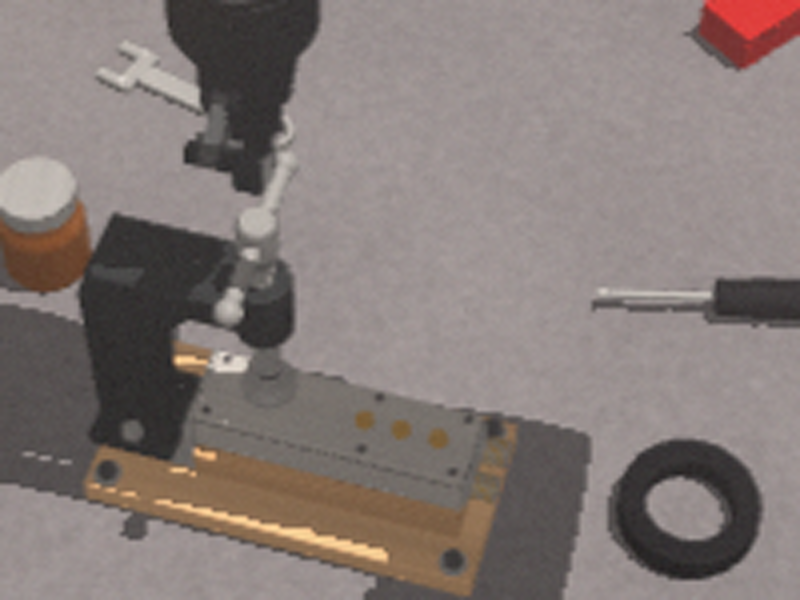

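Call:
step_arm(moves=[[[-2.3, 0.3, 7.2, 0], [-0.7, 0.3, 7.6, 0], [0.6, 0.3, 7.6, 0], [1.9, 0.3, 7.4, 0], [3.1, 0.3, 6.9, 0], [4.3, 0.3, 6.3, 0], [5.3, 0.3, 5.5, 0], [6.1, 0.3, 4.5, 0], [6.8, 0.3, 3.3, 0], [7.3, 0.3, 2.1, 0], [7.5, 0.3, 0.8, 0], [7.6, 0.3, -0.5, 0], [7.4, 0.3, -1.8, 0], [7.0, 0.3, -3.0, 0], [6.3, 0.3, -4.2, 0], [5.5, 0.3, -5.2, 0], [4.6, 0.3, -6.1, 0]]])

```text
t: 25.85
eef_pos: [0.6086, 0.0218, 0.2803]
eef_rot: [[0.208, -0.004, -0.978], [0.978, -0.006, 0.208], [-0.007, -1.0, 0.002]]
force: [-5.4, -5.8, 0.5]
width: 0.0001
```

```bash
python3 st.py; python3 orb.py -10 10; python3 - <<'E'
from h import *
im=get_image("side"); cv2.imwrite("pics/s11.png",cv2.resize(im["color"][220:370,220:420],None,fx=4,fy=4,interpolation=cv2.INTER_CUBIC))
E
```

```text
t 25.85 pos [0.6086 0.0218 0.2803] clamp x -25.8 L 30.9 yaw -0.2092 F [-5.45 -5.83  0.5 ] M [-1.087  0.819  0.037] w 0.0001
orbit r mm 41.6 theta 117.8 tip z 207.7 TORQUE 0.35 noM 0.314
117.8 13 [[6.1, 0.3, -4.7, 0], [3.2, 0.3, -6.8, 0], [2.0, 0.3, -7.3, 0], [0.7, 0.3, -7.5, 0], [-0.6, 0.3, -7.5, 0], [-1.9, 0.3, -7.3, 0], [-3.1, 0.3, -6.9, 0], [-4.2, 0.3, -6.3, 0], [-5.2, 0.3, -5.4, 0], [-6.1, 0.3, -4.5, 0], [-6.7, 0.3, -3.4, 0], [-7.2, 0.3, -2.2, 0], [-7.5, 0.3, -0.9, 0]]
```

View pics/s11.png

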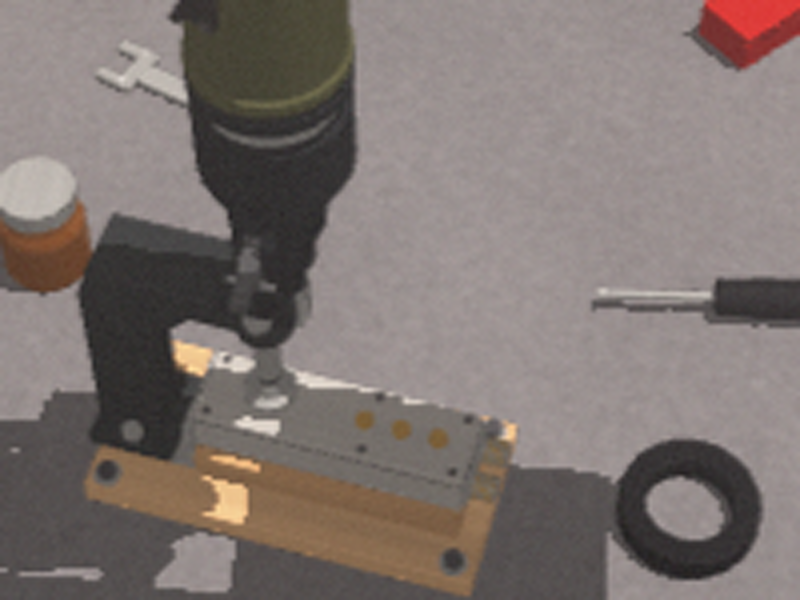

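Call:
step_arm(moves=[[[6.1, 0.2, -4.7, 0], [3.2, 0.2, -6.8, 0], [2.0, 0.2, -7.3, 0], [0.7, 0.2, -7.5, 0], [-0.6, 0.2, -7.5, 0], [-1.9, 0.2, -7.3, 0], [-3.1, 0.2, -6.9, 0], [-4.2, 0.2, -6.3, 0], [-5.2, 0.2, -5.4, 0], [-6.1, 0.2, -4.5, 0], [-6.7, 0.2, -3.4, 0], [-7.2, 0.2, -2.2, 0], [-7.5, 0.2, -0.9, 0]]])

```text
t: 27.52
eef_pos: [0.671, -0.0163, 0.2771]
eef_rot: [[0.207, -0.005, -0.978], [0.978, 0.007, 0.207], [0.006, -1.0, 0.006]]
force: [-3.4, 9.7, 2.3]
width: -0.0002
```

```bash
python3 st.py; python3 orb.py -60 7; python3 - <<'E'
from h import *
im=get_image("side"); cv2.imwrite("pics/s12.png",cv2.resize(im["color"][220:370,220:420],None,fx=4,fy=4,interpolation=cv2.INTER_CUBIC))
E
```

```text
t 27.525 pos [ 0.671  -0.0163  0.2771] clamp x 43.1 L 6.3 yaw -0.208 F [-3.38  9.68  2.25] M [ 1.482  0.411 -0.094] w -0.0002
orbit r mm 43.0 theta -1.8 tip z 204.5 TORQUE 0.318 noM 0.412
-1.8 8 [[-5.4, 0.2, -1.6, 0], [-5.6, 0.2, 0.1, 0], [-5.5, 0.2, 0.8, 0], [-5.4, 0.2, 1.5, 0], [-5.2, 0.2, 2.1, 0], [-4.8, 0.2, 2.8, 0], [-4.5, 0.2, 3.4, 0], [-4.0, 0.2, 3.9, 0]]
```

View pics/s12.png

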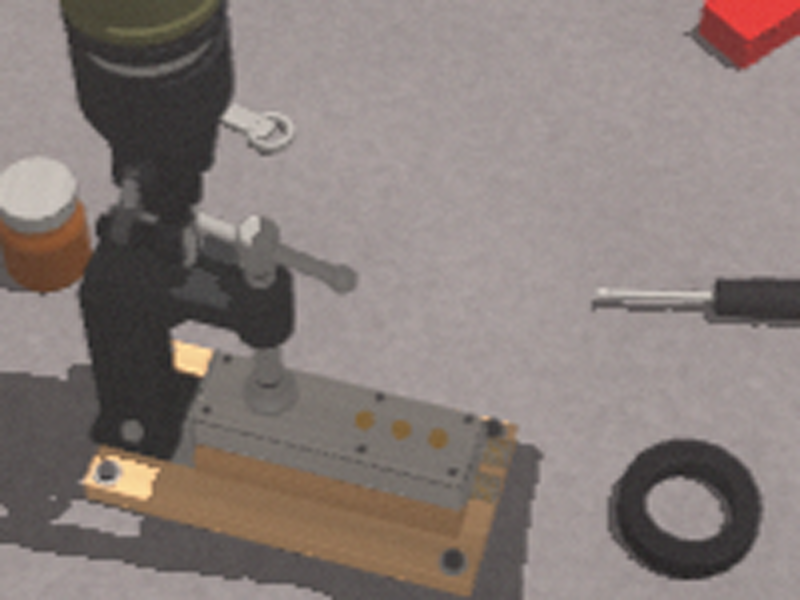

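Call:
step_arm(moves=[[[-5.4, 0.1, -1.6, 0], [-5.6, 0.1, 0.1, 0], [-5.5, 0.2, 0.8, 0], [-5.4, 0.1, 1.5, 0]]])

```text
t: 28.08
eef_pos: [0.6677, -0.0378, 0.2768]
eef_rot: [[0.206, 0.0, -0.978], [0.978, 0.006, 0.206], [0.006, -1.0, 0.001]]
force: [1.5, 8.3, -0.6]
width: -0.0001
```

```bash
python3 st.py; python3 orb.py -130 5; python3 - <<'E'
from h import *
im=get_image("side"); cv2.imwrite("pics/s13.png",cv2.resize(im["color"][290:340,260:320],None,fx=12,fy=12,interpolation=cv2.INTER_CUBIC))
E
```

```text
t 28.075 pos [ 0.6677 -0.0378  0.2768] clamp x 44.2 L -15.4 yaw -0.2079 F [ 1.54  8.26 -0.56] M [ 1.468 -0.133 -0.079] w -0.0001
orbit r mm 45.7 theta -29.9 tip z 204.2 TORQUE 0.283 noM 0.363
-29.9 20 [[-3.1, 0.1, 3.0, 0], [-3.5, 0.1, 1.7, 0], [-3.3, 0.1, 1.9, 0], [-3.1, 0.1, 2.2, 0], [-2.9, 0.1, 2.5, 0], [-2.7, 0.1, 2.7, 0], [-2.4, 0.1, 3.0, 0], [-2.2, 0.1, 3.2, 0], [-1.9, 0.1, 3.3, 0], [-1.6, 0.1, 3.5, 0], [-1.3, 0.1, 3.6, 0], [-1.0, 0.1, 3.7, 0], [-0.6, 0.1, 3.8, 0], [-0.3, 0.1, 3.8, 0], [0.0, 0.1, 3.8, 0], [0.4, 0.1, 3.8, 0], [0.7, 0.1, 3.8, 0], [1.0, 0.1, 3.7, 0], [1.4, 0.1, 3.6, 0], [1.7, 0.1, 3.5, 0]]
```

View pics/s13.png

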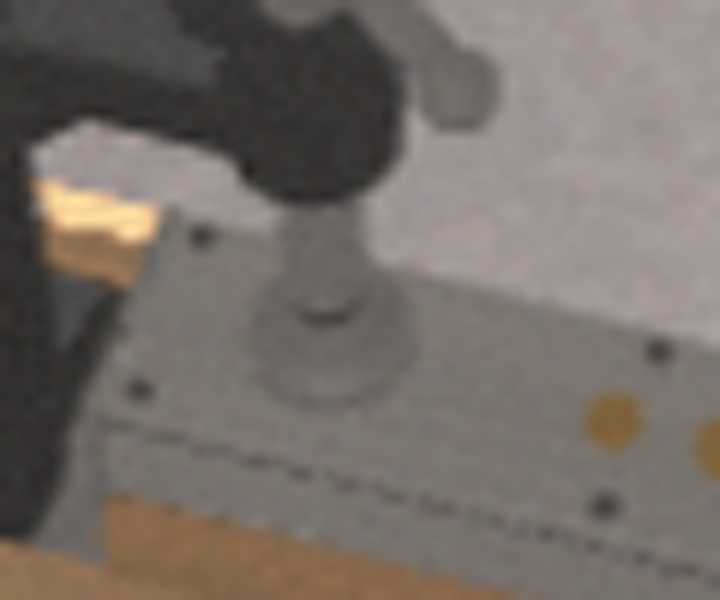

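Call:
step_arm(moves=[[[-3.1, 0.1, 2.0, 0], [-3.5, 0.1, 1.7, 0], [-3.3, 0.1, 1.9, 0], [-3.1, 0.1, 2.2, 0], [-2.9, 0.1, 2.5, 0]]])

```text
t: 28.75
eef_pos: [0.6548, -0.0502, 0.2764]
eef_rot: [[0.206, 0.001, -0.978], [0.978, 0.008, 0.206], [0.008, -1.0, 0.0]]
force: [2.7, 11.9, -1.5]
width: -0.0003
```

```bash
python3 st.py
```

```text
t 28.75 pos [ 0.6548 -0.0502  0.2764] clamp x 34.2 L -30.2 yaw -0.2079 F [ 2.73 11.91 -1.46] M [ 1.899 -0.466 -0.079] w -0.0003
orbit r mm 44.2 theta -52.7 tip z 203.8 TORQUE 0.336 noM 0.415
```

Call:
step_arm(moves=[[[-2.7, 0.1, 2.7, 0], [-2.4, 0.1, 3.0, 0], [-2.2, 0.1, 3.2, 0], [-1.9, 0.1, 3.3, 0]]])

```text
t: 29.25
eef_pos: [0.6427, -0.0589, 0.2768]
eef_rot: [[0.207, 0.006, -0.978], [0.978, 0.004, 0.207], [0.005, -1.0, -0.005]]
force: [6.6, 6.5, -3.0]
width: -0.0004
```

```bash
python3 st.py; python3 orb.py -180 4
```

```text
t 29.25 pos [ 0.6427 -0.0589  0.2768] clamp x 24.2 L -41.1 yaw -0.2084 F [ 6.55  6.51 -2.95] M [ 1.053 -1.007 -0.075] w -0.0004
orbit r mm 46.3 theta -71.4 tip z 204.2 TORQUE 0.309 noM 0.383
-71.4 27 [[0.5, 0.1, 3.9, 0], [-1.3, 0.1, 2.8, 0], [-1.1, 0.1, 2.9, 0], [-0.9, 0.1, 3.0, 0], [-0.7, 0.1, 3.0, 0], [-0.5, 0.1, 3.1, 0], [-0.2, 0.1, 3.1, 0], [-0.0, 0.1, 3.1, 0], [0.2, 0.1, 3.1, 0], [0.4, 0.1, 3.1, 0], [0.6, 0.1, 3.0, 0], [0.8, 0.1, 3.0, 0], [1.0, 0.1, 2.9, 0], [1.2, 0.1, 2.8, 0], [1.4, 0.1, 2.7, 0], [1.6, 0.1, 2.6, 0], [1.8, 0.1, 2.5, 0], [2.0, 0.1, 2.4, 0], [2.1, 0.1, 2.2, 0], [2.3, 0.1, 2.1, 0], [2.4, 0.1, 1.9, 0], [2.6, 0.1, 1.7, 0], [2.7, 0.1, 1.5, 0], [2.8, 0.1, 1.4, 0], [2.9, 0.1, 1.2, 0], [2.9, 0.1, 1.0, 0], [3.0, 0.1, 0.7, 0]]
```

Call:
step_arm(moves=[[[0, 0.1, 3.2, 0], [-1.3, 0.1, 2.8, 0], [-1.1, 0.1, 2.9, 0], [-0.9, 0.1, 3.0, 0], [-0.7, 0.1, 3.0, 0]]])

```text
t: 29.88
eef_pos: [0.6288, -0.0597, 0.2766]
eef_rot: [[0.207, 0.01, -0.978], [0.978, 0.004, 0.207], [0.006, -1.0, -0.009]]
force: [9.3, 5.3, -3.7]
width: 0.0002
```

```bash
python3 st.py
```

```text
t 29.875 pos [ 0.6288 -0.0597  0.2766] clamp x 10.7 L -44.7 yaw -0.2085 F [ 9.3   5.29 -3.72] M [ 0.951 -1.495 -0.075] w 0.0002
orbit r mm 44.7 theta -88.9 tip z 204.0 TORQUE 0.345 noM 0.42
```

Call:
step_arm(moves=[[[-0.5, 0.1, 3.1, 0], [-0.2, 0.1, 3.1, 0], [0, 0.1, 3.1, 0], [0.2, 0.1, 3.1, 0]]])

```text
t: 30.38
eef_pos: [0.6174, -0.0595, 0.2773]
eef_rot: [[0.207, 0.012, -0.978], [0.978, 0.0, 0.207], [0.003, -1.0, -0.012]]
force: [8.9, 1.6, 0.1]
width: -0.0001
```

```bash
python3 st.py; python3 orb.py -180 4
```

```text
t 30.375 pos [ 0.6174 -0.0595  0.2773] clamp x -0.5 L -46.9 yaw -0.2087 F [8.9  1.55 0.14] M [ 0.026 -1.35  -0.11 ] w -0.0001
orbit r mm 45.7 theta -103.4 tip z 204.7 TORQUE 0.269 noM 0.379
-103.4 19 [[1.9, 0.1, 3.0, 0], [0.4, 0.1, 3.1, 0], [0.6, 0.1, 3.0, 0], [0.8, 0.1, 3.0, 0], [1.0, 0.1, 2.9, 0], [1.2, 0.1, 2.8, 0], [1.4, 0.1, 2.7, 0], [1.6, 0.1, 2.6, 0], [1.8, 0.1, 2.5, 0], [2.0, 0.1, 2.4, 0], [2.1, 0.1, 2.2, 0], [2.3, 0.1, 2.1, 0], [2.4, 0.1, 1.9, 0], [2.6, 0.1, 1.7, 0], [2.7, 0.1, 1.6, 0], [2.8, 0.1, 1.4, 0], [2.9, 0.1, 1.2, 0], [2.9, 0.1, 1.0, 0], [3.0, 0.1, 0.7, 0]]
```

Call:
step_arm(moves=[[[0.4, 0.1, 3.1, 0], [0.4, 0.1, 3.1, 0], [0.6, 0.1, 3.0, 0]]])

```text
t: 30.75
eef_pos: [0.6089, -0.0569, 0.2775]
eef_rot: [[0.207, 0.013, -0.978], [0.978, -0.001, 0.207], [0.001, -1.0, -0.013]]
force: [8.7, -0.5, 1.1]
width: -0.0001
```

```bash
cat > tq.py <<'E'
from h import *
ax=np.array([.628,-.015]); T=[]
for k in range(4):
    o=get_obs(); p=np.array(o["eef_pos"]);F=o["force"];r=p[:2]-ax
    T.append(o["moment"][2]+r[0]*F[1]-r[1]*F[0])
    if k<3: get_image("wrist")
print("t",o["t"],"pos",p.round(4),"F",np.round(F,1),"T",np.round(T,3),"mean",np.mean(T).round(3),"theta",np.degrees(np.arctan2(r[1],r[0])).round(1),"r",(np.linalg.norm(r)*1000).round(1),"tip",((p[2]-.0726)*1000).round(1))
E
python3 tq.py
```

```text
t 30.9 pos [ 0.6085 -0.0571  0.2776] F [ 7.5 -1.2  1.8] T [0.333 0.348 0.213 0.28 ] mean 0.294 theta -114.9 r 46.4 tip 205.0
```

Call:
step_arm(moves=[[[0.8, 0, 3.0, 0], [1.0, 0, 2.9, 0], [1.2, 0, 2.8, 0]]])

```text
t: 31.28
eef_pos: [0.6011, -0.0528, 0.2776]
eef_rot: [[0.208, 0.013, -0.978], [0.978, -0.003, 0.208], [0.0, -1.0, -0.013]]
force: [7.7, -2.0, 1.9]
width: -0.0004
```

```bash
python3 tq.py; python3 orb.py -180 4
```

```text
t 31.425 pos [ 0.6009 -0.0528  0.2777] F [ 7.5 -3.   1.2] T [0.257 0.322 0.262 0.247] mean 0.272 theta -125.7 r 46.5 tip 205.1
-125.7 14 [[3.6, 0.1, 1.7, 0], [1.5, 0.1, 2.6, 0], [1.6, 0.1, 2.5, 0], [1.8, 0.1, 2.4, 0], [2.0, 0.1, 2.2, 0], [2.1, 0.1, 2.1, 0], [2.2, 0.1, 2.0, 0], [2.4, 0.1, 1.8, 0], [2.5, 0.1, 1.6, 0], [2.6, 0.1, 1.5, 0], [2.7, 0.1, 1.3, 0], [2.8, 0.1, 1.1, 0], [2.8, 0.1, 0.9, 0], [2.9, 0.1, 0.7, 0]]
```

Call:
step_arm(moves=[[[2.0, 1.2, 2.3, 0], [1.7, 1.2, 2.3, 0], [1.8, 1, 2.2, 0]]])

```text
t: 31.8
eef_pos: [0.5964, -0.0469, 0.2763]
eef_rot: [[0.208, 0.016, -0.978], [0.978, -0.005, 0.208], [-0.001, -1.0, -0.017]]
force: [6.0, -4.9, 10.6]
width: 0.0001
```

```bash
python3 tq.py
```

```text
t 31.95 pos [ 0.5961 -0.0468  0.2763] F [ 5.1 -4.5  9.8] T [0.253 0.209 0.272 0.22 ] mean 0.239 theta -135.1 r 45.1 tip 203.7
```

Call:
step_arm(moves=[[[2.0, 0, 2.2, 0], [2.1, 0, 2.1, 0]]])

```text
t: 32.2
eef_pos: [0.5933, -0.0421, 0.2762]
eef_rot: [[0.208, 0.017, -0.978], [0.978, -0.005, 0.208], [-0.001, -1.0, -0.017]]
force: [8.7, -5.2, 7.5]
width: 0.0002
```

```bash
python3 tq.py;  python3 - <<'E'
from h import *
im=get_image("side"); cv2.imwrite("pics/s14.png",cv2.resize(im["color"][260:340,230:330],None,fx=7,fy=7,interpolation=cv2.INTER_CUBIC))
E
```

```text
t 32.35 pos [ 0.5927 -0.042   0.276 ] F [ 6.5 -5.3  7.8] T [0.37  0.254 0.263 0.272] mean 0.29 theta -142.6 r 44.5 tip 203.4
```

View pics/s14.png

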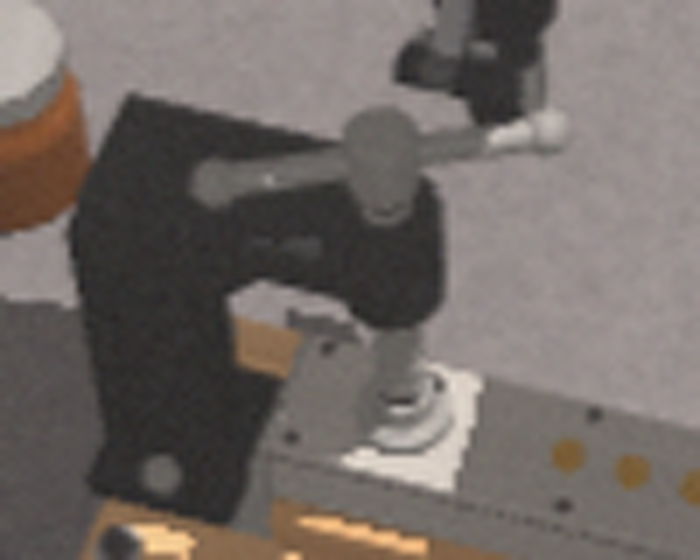

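Call:
step_arm(moves=[[[2.2, 0, 2.0, 0], [2.4, 0, 1.8, 0]]])

```text
t: 32.65
eef_pos: [0.5901, -0.037, 0.2758]
eef_rot: [[0.208, 0.015, -0.978], [0.978, -0.005, 0.208], [-0.002, -1.0, -0.016]]
force: [8.4, -6.7, 6.6]
width: -0.0002
```

```bash
python3 tq.py
```

```text
t 32.8 pos [ 0.5896 -0.037   0.2756] F [ 5.7 -6.2  7.4] T [0.314 0.249 0.261 0.324] mean 0.287 theta -150.2 r 44.3 tip 203.0
```

Call:
step_arm(moves=[[[2.5, 0, 1.6, 0], [2.6, 0, 1.4, 0]]])

```text
t: 33.05
eef_pos: [0.5883, -0.032, 0.2757]
eef_rot: [[0.208, 0.016, -0.978], [0.978, -0.006, 0.208], [-0.003, -1.0, -0.017]]
force: [8.3, -8.8, 6.3]
width: -0.0001
```

```bash
python3 tq.py; python3 orb.py -220 4
```

```text
t 33.2 pos [ 0.588  -0.0319  0.2756] F [ 6.8 -7.6  7.2] T [0.413 0.362 0.365 0.354] mean 0.374 theta -157.1 r 43.4 tip 203.0
-157.1 16 [[2.2, 0.1, 2.1, 0], [2.6, 0.1, 1.5, 0], [2.7, 0.1, 1.3, 0], [2.8, 0.1, 1.1, 0], [2.9, 0.1, 0.9, 0], [2.9, 0.1, 0.7, 0], [3.0, 0.1, 0.5, 0], [3.0, 0.1, 0.3, 0], [3.0, 0.1, 0.1, 0], [3.0, 0.1, -0.1, 0], [3.0, 0.1, -0.3, 0], [3.0, 0.1, -0.5, 0], [2.9, 0.1, -0.7, 0], [2.9, 0.1, -0.9, 0], [2.8, 0.1, -1.1, 0], [2.7, 0.1, -1.3, 0]]
```

Call:
step_arm(moves=[[[2.4, 0, 1.4, 0]]])

```text
t: 33.33
eef_pos: [0.5874, -0.0298, 0.2756]
eef_rot: [[0.208, 0.015, -0.978], [0.978, -0.007, 0.208], [-0.004, -1.0, -0.016]]
force: [6.8, -9.6, 5.7]
width: -0.0001
```

```bash
python3 tq.py
```

```text
t 33.475 pos [ 0.5871 -0.0297  0.2756] F [ 6.4 -9.3  6.6] T [0.456 0.4   0.347 0.374] mean 0.394 theta -160.3 r 43.4 tip 203.0
```

Call:
step_arm(moves=[[[2.5, 0, 1.2, 0]]])

```text
t: 33.6
eef_pos: [0.5865, -0.0275, 0.2756]
eef_rot: [[0.208, 0.015, -0.978], [0.978, -0.008, 0.208], [-0.004, -1.0, -0.016]]
force: [6.2, -9.2, 7.3]
width: -0.0001
```

```bash
python3 tq.py; python3 tq.py
```

```text
t 33.75 pos [ 0.5862 -0.0273  0.2756] F [ 6.1 -9.7  6.9] T [0.42  0.449 0.41  0.39 ] mean 0.417 theta -163.6 r 43.5 tip 203.0
t 33.9 pos [ 0.5862 -0.0273  0.2756] F [  6.8 -10.    6.3] T [0.39  0.374 0.394 0.417] mean 0.394 theta -163.6 r 43.6 tip 203.0
```

Call:
step_arm(moves=[[[1.6, 0, 0.6, 0]]])

```text
t: 34.02
eef_pos: [0.5859, -0.026, 0.2756]
eef_rot: [[0.208, 0.014, -0.978], [0.978, -0.008, 0.208], [-0.005, -1.0, -0.015]]
force: [4.1, -11.0, 8.3]
width: -0.0002
```

```bash
python3 tq.py; python3 tq.py
```

```text
t 34.175 pos [ 0.5858 -0.0259  0.2755] F [  5.7 -10.1   7.2] T [0.355 0.39  0.457 0.424] mean 0.406 theta -165.5 r 43.6 tip 202.9
t 34.325 pos [ 0.5858 -0.026   0.2756] F [  5.4 -11.    7.4] T [0.424 0.419 0.438 0.467] mean 0.437 theta -165.5 r 43.6 tip 203.0
```

Call:
step_arm(moves=[[[-3, 0, -1, 0], [-6, 0, -1, 0], [-6, 0, 2, 0], [0, -15, 2, 0], [0, -35, 0, 0], [0, -50, 0, 0], [0, -40, 0, 0], [0, -25, 10, 0], [0, 0, 10, 0], [0, 0, 0, 0]]])

```text
t: 35.58
eef_pos: [0.5541, -0.0318, 0.4363]
eef_rot: [[0.207, -0.002, -0.978], [0.978, 0.0, 0.207], [-0.0, -1.0, 0.002]]
force: [-0.3, 0.1, -0.2]
width: -0.0
```

```bash
python3 st.py; python3 - <<'E'
from h import *
im=get_image("side"); cv2.imwrite("pics/s15.png",cv2.resize(im["color"][220:370,220:420],None,fx=4,fy=4,interpolation=cv2.INTER_CUBIC)); cv2.imwrite("pics/s15full.png",im["color"])
im,o=wrist(); cv2.imwrite("pics/w15.png",im["color"])
im=get_image("scene"); cv2.imwrite("pics/sc15.png",im["color"])
E
```

```text
t 35.575 pos [ 0.5541 -0.0318  0.4363] clamp x -68.2 L -32.8 yaw -0.2085 F [-0.29  0.15 -0.15] M [-0.031 -0.001 -0.017] w -0.0
orbit r mm 75.8 theta -167.2 tip z 363.7 TORQUE -0.033 noM -0.016
```

View pics/s15.png

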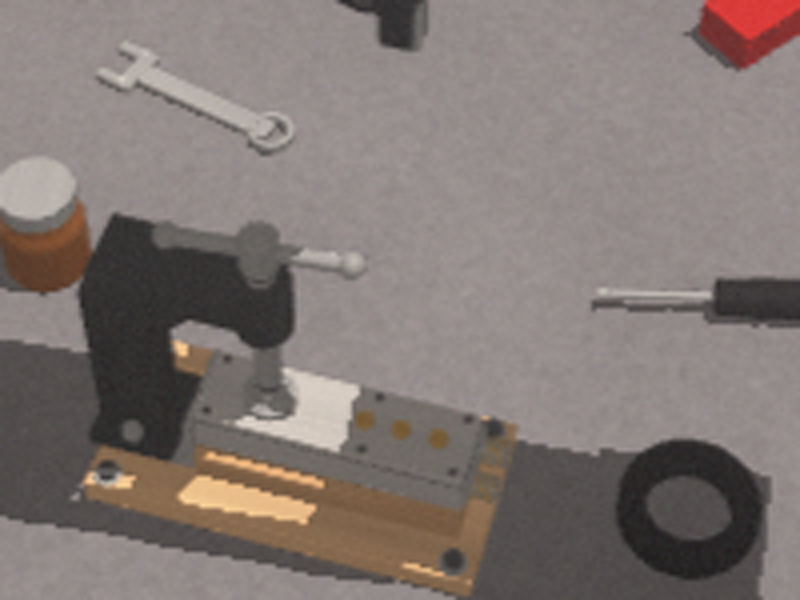

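View pics/w15.png

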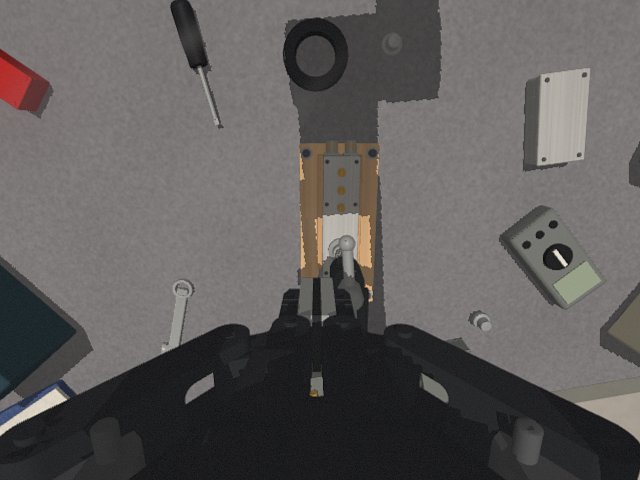

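View pics/sc15.png

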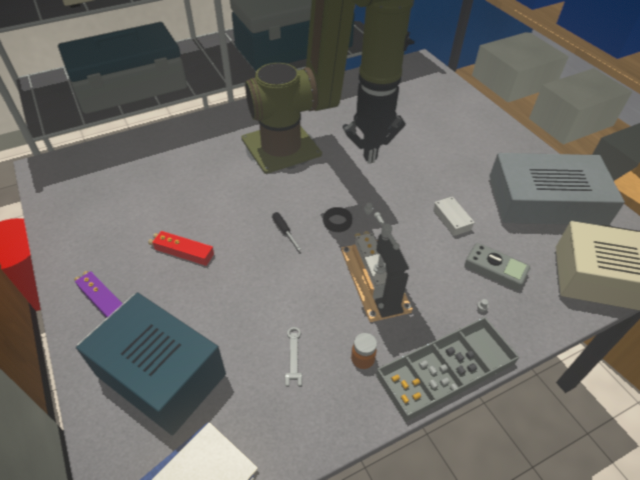

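The side and wrist views show the box flat on the bed against the stop, with the pad on the bare half of the lid near (270,395) in the side crop. The bar points along the clamp and the gripper is clear. The bystanders are where they were in the first pictures, so I'm handing in.

```bash
python3 -c "
from cell import *
print(get_obs()['t'], sign_off())"
```

```text
the job is handed in; nothing more can be done
35.725 None
```

The filter box is clamped: it lies flat on the bed with its sockets at the open front and its plain end against the steel stop. I handed the job in at 35.7 s of the 72 s allowed, with the gripper clear.

- **Placing:** I slid the box in from the front and felt the stop at about 6 N. I then set it down on the bed, which I measured at about 37.5 mm above the bench. The pictures showed it centred to about 1 mm.
- **Tightening:** I pushed the bar clockwise about 1.7 turns with the closed fingers. With the hand stopped on the bar, the torque read about 0.28 N m while the screw still turned freely and about 0.42 N m at the end. Allowing for the stopped-hand loss, that puts about 90 to 135 N on the lid. The angle turned after first touch gives about 75 to 130 N. Both lie inside the 60 to 180 N range.
- **Last checks:** The final pictures show the box in place under the pad and the bystanders unmoved.
- **What disagreed:** Single torque readings scattered by about 0.05 N m, so I relied on averages. The wrist camera read about 1.2 mm off sideways, and I allowed for that. While tightening, the fingers pressed down on the bar by friction with up to about 10 N, which did no harm. I did not push the bar again to check the grip after letting go.

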